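# Line up brake pads and gauge the marked one

## Task

First nudge the three loose brake pads on the gauging plate away from the robot until all of them lie in one straight row, flat on the plate and flush against its raised stop strip. Then take the spring-tipped gauge probe out of its leaning stand, stand it upright on the centre of the ringed spot on the one marked pad, and press down lightly so that the spring tip is pushed in about half way, never ramming it. Finish while still holding the probe there, pads still in their row, and leave the other things on the bench where they are.

Things in the scene. Friction and masses are not known exactly. Their poses are not given: they have to be found in the camera images.
- fixture: Gauging plate, fixed: bare aluminium plate 160 (its x) x 370 (its y) x 10 thick, with a raised steel stop strip 14 wide along its whole far (+x) edge, top of the strip 28 above the bench. Origin: centre of the underside, on the bench; +x points across the plate towards the strip, z up. The plate's top is at z = 10 mm.
- stop_face (a point): Middle of the strip's near face at the level of the plate's top: the face the pads must touch. Axes as the plate's: x points into the strip, y along it. It lies 66 mm along x and 10 mm up from the plate's origin.
- pad_marked: The one ringed brake pad, loose on the plate, 0.2-0.4 kg, in any place of the row. Dark steel back on top 48 (x) x 80 (y) x 6, 96 over its two 20 wide ears at the y ends; grey lining 42 x 74 x 10 below; 16 tall. Origin: centre of underside; +x side faces the strip, z up. Flush on the strip, its origin is 24 mm before stop_face in x.
- pad_a: Second brake pad, same shape, size and axes as pad_marked but no ring.
- pad_b: Third brake pad, same shape, size and axes as pad_marked but no ring.
- spot (a point): Centre of the bright scribed ring (22 outer diameter) on top of the marked pad, at (4, 14, 16) mm in the pad's frame; all three pads also have a plain 8 mm dimple on the other (-y) half, which is not the mark.
- stand: Probe stand, fixed: grey foot 110 (its x) x 80 x 14 with a black tube 40 outer diameter, 66 long, leaning 0.5 rad (29 degrees) from vertical towards the stand's own -x. Origin: centre of the foot's underside.
- mouth (a point): Centre of the tube's upper mouth, where the probe's flange rests, at (-12, 0, 74) mm in the stand's frame.
- probe: Gauge probe, 0.15 kg, loose in the tube, leaning with it. Origin: on its axis at the flange's underside; z along the axis, tip to top. Flange 38 dia, z 0 to 6 mm; round grip 24 dia, z 6 to 84 (top end); below, a sleeve 24 dia to z -34, nose to -42, spring tip to -56 when out. Draw it 60 mm along the tube's axis to free it.
- tip (a point): End of the spring tip (8 mm diameter), on the probe's axis: z = -56 mm in the probe's frame when out; moves up with the plunger.
- plunger (a joint): How far the spring tip is pushed in, in m: 0 out, 0.010 fully in. The spring takes about 1 N to start moving and 4 N when fully in (300 N/m); half way is 0.005 at 2.5 N.
- stud: Not part of the job, leave alone: wheel stud standing on its round head: head 26 dia x 8, shank 13 dia, 44 tall; origin: centre of underside.
- nut: Not part of the job, leave alone: plain steel collar nut, 26 outer dia, 14 tall; origin: centre of underside.
- tape: Not part of the job, leave alone: roll of brown tape lying flat, 100 outer dia, 48 tall; origin: centre of underside.
- pen_cup: Not part of the job, leave alone: cardboard cup with pens, 76 dia, 90 tall (pens to 150); origin: centre of underside.
- carton: Not part of the job, leave alone: small closed cardboard box 70 x 100 x 45 tall; origin: centre of underside.
- marker: Not part of the job, leave alone: white marker pen lying down, 120 long (its x) x 13 x 13; origin: centre of underside.

How it is judged:
By the outcome, as a careful person would: the job done as asked, in the order asked, and still so for the second after the job is handed in, while the arm keeps its last pose, push and grip.
It also fails if it takes over 61 s, if anything falls off the work surface, if the arm or the gripper's body presses on something with over 40 N, if the wrist force passes 120 N, or if a joint passes its speed limit or range.

## Robot

A 6-joint arm with a two-finger parallel gripper is mounted at the origin on the work surface. World frame = base frame: x ahead of the robot, y to its left, z up, the work surface at z = 0. Lengths are in m, angles in rad, forces in N, time in s.
With the tool pointing down it reaches from about 0.4 to 0.925 m from the base axis. Payload 3.4 kg.
Tool frame: the origin (TCP) lies on the mounting face of the last link; the fingertips stand 173 mm ahead of it and the grasp point (between the pads) lies 155 mm ahead of it; z points along the fingers, y is the line along which they close (so a half turn about z gives the same grasp; the last joint's range is limited). The gripper opens to 85 mm and grips with 20 to 120 N. Pads are 22 mm wide; open, the fingers measure 114 mm over their backs; the gripper's body (76 mm by 85 mm) begins 54 mm behind the grasp point. The pads swing forward as they close: fully open they stand 13 mm farther back than shut.
Start: joints at [-1.369, 0.307, 1.506, -0, 1.328, -0.073], TCP at [0.156, -0.553, 0.405] pointing down, gripper open.
Joint ranges: [-3.12, 3.12], [-1.05, 2.28], [0.14, 2.33], [-1.42, 4.57], [0.1, 2.73], [-2.68, 2.68]. Speed limits (rad/s): [2.57, 2.57, 3.14, 3.14, 3.14, 3.14].

## Interface

Orientations are given as [roll, pitch, yaw] about the fixed x, y, z axes, in that order (R = Rz(yaw) Ry(pitch) Rx(roll)).
In Python, from workcell import sense, eyes, workorder gives the robot as it stands.
- The arm moves only by the shell command python3 -m handwheel 'ROWS' [FORCE]. ROWS is a JSON list of rows, 1 to 12 of them, each of 5 numbers: the finger opening in m, then dx, dy, dz in m, then a turn about the tool's z in rad; each row is the pose to reach, as a shift and turn from the pose commanded when the command began, along the tool's axes at that moment; what a row does not reach only later rows make up. A row lasts 1/8 s, in which the tool goes at most 0.0625 m and 0.188 rad, less where a joint would pass 70% of its speed; a pose out of reach is approached as far as the arm can. The fingers move at their own pace and stop on an object; FORCE is the grip in N (left out, the last holds). Time passes only in rows, so rows that do not move let the fingers close. It prints the time, the measured TCP pose, the force, the opening and the grip force at its end.
- sense(): the state, without advancing time (a new reading comes with each control period).
- eyes.capture(name): name is "scene" or "side" or "wrist"; returns a dict with "pixels" (420x560x3 uint8, red, green, blue), "K" (3x3 intrinsics, pixels), "rvec" (rotation vector, rad) and "tvec" (3), from world to camera coordinates, as OpenCV has them. Camera axes: x right, y down, z forward; pixel columns grow to the right and rows downward; lengths in m; the calibration is good to about 2 mm. A picture is of the moment at which its call begins. There is no depth.
- workorder.sign_off(): hands the job in; it is judged then, once.
The state is a dict: "clock": time; "joint_pos": joint angles; "joint_vel": joint speeds; "joint_torque": joint torques, N m; "eef_pos": TCP position; "tcp_rot": TCP orientation; "contact_force": force on the tool from outside, world axes, zero at the start; "moment": the same for the moment, N m; "width": finger opening in m; "grasp_force": force on a finger pad.
Only numpy, scipy, OpenCV 4.12 (cv2) and the standard library are available. Lean on these libraries where they do the work, as an engineer would, in place of code of your own. Each camera call takes 0.05 s, during which the arm holds its last target. There are 200 camera calls.

## Working session

There is one attempt and no reset: what is moved stays moved. The work goes in short steps, Python scripts to look and compute and a shell command to move; the robot and the scene stay as the last step left them, time stands still between calls to the robot, and variables do not carry over. Pictures are saved under pics/ and viewed, at most 10 in all, crops included, and the job is handed in when it is done.

```bash
mkdir -p pics; ls; cat > h.py <<'E'
import numpy as np,cv2
from workcell import sense,eyes,workorder
from scipy.spatial.transform import Rotation as R
def cap(n,save=None):
    c=eyes.capture(n)
    c['R']=cv2.Rodrigues(np.array(c['rvec'],float))[0];c['t']=np.array(c['tvec'],float).ravel();c['K']=np.array(c['K'],float)
    c['o']=-c['R'].T@c['t']
    if save: cv2.imwrite('pics/'+save,c['pixels'][:,:,::-1])
    return c
def ray(c,p):
    d=c['R'].T@np.linalg.inv(c['K'])@np.array([p[0],p[1],1.]);return d/np.linalg.norm(d)
def plane(c,p,z):
    d=ray(c,p);return c['o']+d*(z-c['o'][2])/d[2]
def proj(c,P):
    q=(c['R']@np.atleast_2d(P).T).T+c['t'];q=q@c['K'].T;return q[:,:2]/q[:,2:]
def tri(c1,p1,c2,p2):
    d1,d2=ray(c1,p1),ray(c2,p2);A=np.stack([d1,-d2],1);s=np.linalg.lstsq(A,c2['o']-c1['o'],rcond=None)[0]
    a,b=c1['o']+s[0]*d1,c2['o']+s[1]*d2;return (a+b)/2,np.linalg.norm(a-b)
E
python3 - <<'E'
from h import *
import pickle
cs={n:cap(n,n+'0.png') for n in('scene','side','wrist')}
pickle.dump(cs,open('c0.pkl','wb'))
for n in cs: print(n,cs[n]['o'].round(3),ray(cs[n],(280,210)).round(2),cs[n]['K'][0,0])
s=sense();print({k:np.round(v,3) for k,v in s.items()})
E
```

```text
pics
scene [1.134 0.585 1.105] [-0.43 -0.42 -0.8 ] 423.76838212714443
side [0.51  0.966 0.787] [ 0.04 -0.8  -0.59] 505.5472829317108
wrist [ 0.22  -0.534  0.373] [-0.25 -0.07 -0.97] 371.387860374952
{'clock': np.float64(0.15), 'joint_pos': array([-1.369,  0.307,  1.507, -0.   ,  1.328, -0.074]), 'joint_vel': array([ 0.002, -0.003, -0.003, -0.001, -0.   , -0.   ]), 'joint_torque': array([ 1.0000e-03, -4.5798e+01, -2.5222e+01, -0.0000e+00,  8.0000e-03,
       -0.0000e+00]), 'eef_pos': array([ 0.156, -0.553,  0.404]), 'tcp_rot': array([-3.14 , -0.   ,  0.275]), 'contact_force': array([-0.912, -0.106, -0.432]), 'moment': array([ 0.001, -0.067, -0.003]), 'grasp_force': np.float64(0.0), 'width': np.float64(0.085)}
```

View pics/scene0.png

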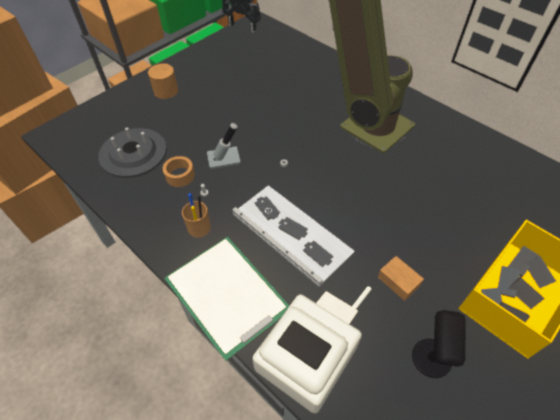

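View pics/side0.png

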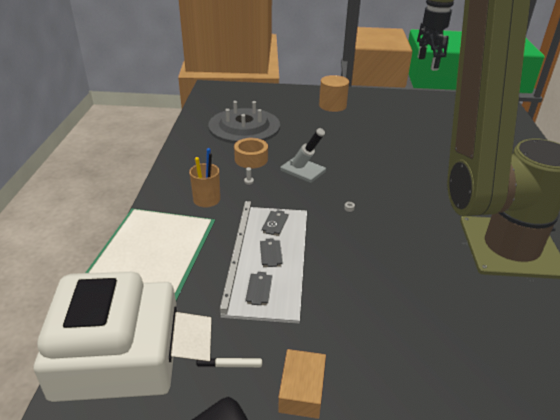

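The scene view shows the plate at about (292,232), the ringed pad at (268,209) and the plain pads at (293,228) and (318,252). The stand is at (224,157) with the probe's top at (233,127), and the nut is at (284,162). The side view shows the plate's corners at about (248,205), (308,210), (302,317) and (226,312), the ring at (272,225), and the probe's top at (321,133).

```bash
python3 - <<'E'
from h import *
import pickle
cs=pickle.load(open('c0.pkl','rb'))
s,d=cs['scene'],cs['side']
for n,a,b in [('ring',(268,211),(272,225)),('pad2',(293,228),(271,252)),('pad3',(318,253),(259,288)),('probe top',(233,126),(321,132)),('mouth',(224,147),(303,157)),('foot',(224,158),(303,170)),('nut',(284,162),(349,206)),('stud',(204,188),(249,176)),('plate R far',(321,276),(227,312)),('plate R near',(352,247),(303,316)),('plate L near',(270,189),(308,210))]:
    p,e=tri(s,a,d,b);print(n,p.round(3),round(e,4))
E
```

```text
ring [ 0.58  -0.008  0.018] 0.0004
pad2 [0.574 0.095 0.021] 0.0013
pad3 [0.59 0.21 0.02] 0.0
probe top [ 0.469 -0.277  0.138] 0.0015
mouth [ 0.511 -0.29   0.054] 0.0098
foot [ 0.511 -0.298  0.002] 0.0004
nut [ 0.384 -0.123  0.008] 0.003
stud [ 0.661 -0.229  0.018] 0.0051
plate R far [0.645 0.27  0.014] 0.013
plate R near [0.495 0.266 0.004] 0.0002
plate L near [ 0.498 -0.079  0.01 ] 0.0163
```

```bash
cat >> h.py <<'E'
def go(p,yaw,s=None):
    """tool-frame shift and turn to reach world TCP p, yaw (tool pointing down), from measured pose"""
    s=s or sense(); r=R.from_euler('xyz',s['tcp_rot']).as_matrix()
    d=r.T@(np.array(p)-s['eef_pos']); x=r[:,0]; t=-(yaw-np.arctan2(x[1],x[0])); t=(t+np.pi)%(2*np.pi)-np.pi
    print('d',d.round(4),'turn',round(t,4),'rows',round(np.linalg.norm(d)/.0625,1),round(abs(t)/.188,1))
E
python3 -c "
from h import *
go((.41,-.30,.43),0)"
```

```text
d [ 0.3132 -0.1748 -0.0257] turn 0.2748 rows 5.8 1.5
```

```bash
python3 -m handwheel '[[0.05,0.313,-0.175,-0.026,0.275],[0.05,0.313,-0.175,-0.026,0.275],[0.05,0.313,-0.175,-0.026,0.275],[0.05,0.313,-0.175,-0.026,0.275],[0.05,0.313,-0.175,-0.026,0.275],[0.05,0.313,-0.175,-0.026,0.275],[0.05,0.313,-0.175,-0.026,0.275],[0.05,0.313,-0.175,-0.026,0.275]]'
python3 - <<'E'
from h import *
import pickle
pickle.dump(cap('wrist','w1.png'),open('w1.pkl','wb'))
go((.49,.09,.45),0)
E
```

```text
clock: 1.15
eef_pos: [0.4096, -0.3, 0.4304]
tcp_rot: [3.141, 0.001, 0.001]
contact_force: [0.6, 0.1, 0.6]
width: 0.0498
grasp_force: 0.0
d [ 0.0805 -0.3906 -0.0197] turn -0.0006 rows 6.4 0.0
```

View pics/w1.png

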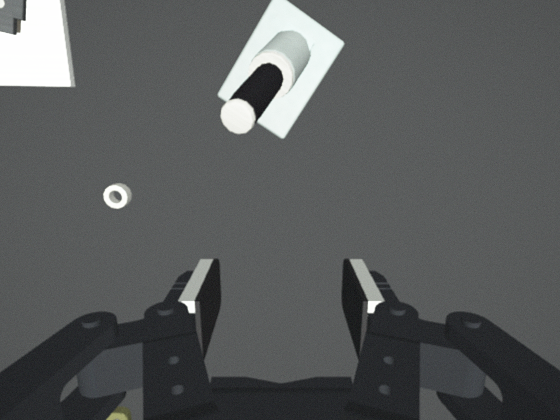

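The wrist view shows the foot's corners at (219,96), (283,138) and (344,43), the black grip, and its white top at (238,116). The nut is at (117,196). I'll take a second view on the way to the plate.

```bash
python3 -m handwheel '[[0.05,0.03,-0.17,-0.02,0],[0.05,0.03,-0.17,-0.02,0],[0.05,0.03,-0.17,-0.02,0],[0.05,0.03,-0.17,-0.02,0]]'
python3 - <<'E'
from h import *
import pickle
pickle.dump(cap('wrist','w2.png'),open('w2.pkl','wb'))
E
python3 -m handwheel '[[0.05,0.05,-0.22,0,0],[0.05,0.05,-0.22,0,0],[0.05,0.05,-0.22,0,0],[0.05,0.05,-0.22,0,0],[0.05,0.05,-0.22,0,0]]'
python3 - <<'E'
from h import *
import pickle
pickle.dump(cap('wrist','w3.png'),open('w3.pkl','wb'))
a=cv2.imread('pics/w2.png');b=cv2.imread('pics/w3.png')
cv2.imwrite('pics/w23.png',np.vstack([a[:230,160:],b[:345,80:480] if 0 else b[:345,160:]]))
E
```

```text
clock: 1.7
eef_pos: [0.4394, -0.1288, 0.4511]
tcp_rot: [-3.141, -0.0, 0.002]
contact_force: [0.8, -0.1, -0.2]
width: 0.05
grasp_force: 0.0
clock: 2.38
eef_pos: [0.491, 0.0899, 0.4501]
tcp_rot: [3.141, 0.0, 0.001]
contact_force: [0.2, -0.0, -0.4]
width: 0.0503
grasp_force: 0.0
```

View pics/w2.png

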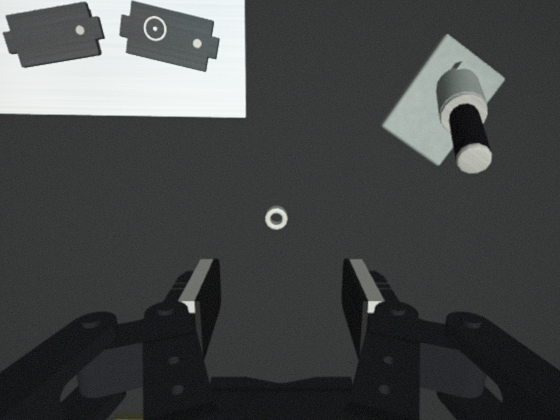

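View pics/w3.png

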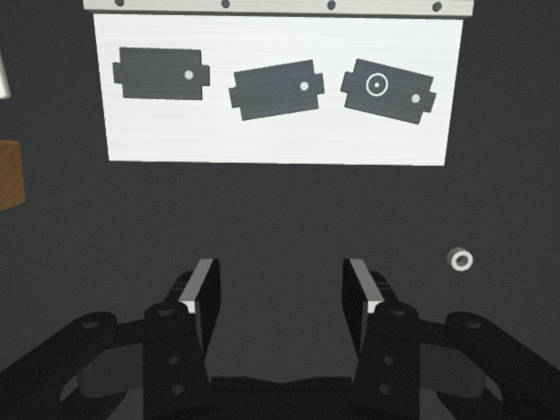

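In w2 the foot's corners are (447,34), (505,79), (437,165) and (382,126), and the probe's top is at (474,158). In w3 the plate's near edge runs from (109,160) to (445,165), the strip's foot from about (95,14) to (463,19), the ring is at (377,85), and the three pads form dark blobs.

```bash
python3 - <<'E'
from h import *
import pickle
w1,w2,w3=[pickle.load(open(f'w{i}.pkl','rb')) for i in(1,2,3)]
s=pickle.load(open('c0.pkl','rb'))['scene']
# plate
for n,p in [('nearL',(109,160)),('nearR',(445,165))]: print(n,plane(w3,p,.01).round(4))
for n,p in [('faceL',(95,14)),('faceR',(463,19))]: print(n,'z10',plane(w3,p,.01).round(4),'z28',plane(w3,p,.028).round(4))
g=cv2.cvtColor(w3['pixels'],cv2.COLOR_RGB2GRAY)
print('col profile x=220',g[0:30,260])
m=np.zeros_like(g);m[22:155,112:450]=(g[22:155,112:450]<140)*255
m=cv2.morphologyEx(m,cv2.MORPH_CLOSE,np.ones((17,17)))
for c in cv2.findContours(m,0,2)[0]:
    if cv2.contourArea(c)<1500: continue
    P=np.array([plane(w3,q,.026)[:2] for q in c[:,0].astype(float)])
    r=cv2.minAreaRect((P*1000).astype(np.float32));M=cv2.moments((P*1000).astype(np.float32)[:,None])
    e=P-[M['m10']/M['m00']/1000,M['m01']/M['m00']/1000]
    print('pad rect',np.round(r,2).tolist() if 0 else r,'cent',P.mean(0).round(4),cv2.contourArea(c))
print('ring w3',plane(w3,(377,85),.026).round(4),'tri',tri(w3,(377,85),w2,(155,28.5)))
# stand
F2=[(447,34),(505,79),(437,165),(382,126)]
Q=np.array([plane(w2,p,.014) for p in F2]);print(Q.round(4));print('cent',Q.mean(0),[np.linalg.norm(Q[i]-Q[(i+1)%4]).round(4) for i in range(4)])
for a,b in [((344,43),(505,79)),((283,138),(437,165)),((219,96),(382,126)),((238,116),(474,158))]: print('tri',[np.round(v,4) for v in tri(w1,a,w2,b)])
# probe top circles
for n,w,bx in[('w1',w1,(215,90,262,140)),('w2',w2,(450,138,498,180))]:
    g=cv2.cvtColor(w['pixels'],cv2.COLOR_RGB2GRAY);x0,y0,x1,y1=bx;k=(g[y0:y1,x0:x1]>190).astype(np.uint8)
    l,lab,st,ce=cv2.connectedComponentsWithStats(k);i=1+st[1:,4].argmax();print(n,ce[i]+[x0,y0],st[i])
E
```

```text
nearL [0.5034 0.2794 0.01  ]
nearR [ 0.4978 -0.0909  0.01  ]
faceL z10 [0.6486 0.2754 0.01  ] z28 [0.6446 0.2673 0.028 ]
faceR z10 [ 0.6441 -0.0917  0.01  ] z28 [ 0.6403 -0.0836  0.028 ]
col profile x=220 [210 209 209 210 211 211 211 213 213 212 212 193 130  80  78  83 156 233
 241 243 242 240 240 240 239 241 243 243 242 243]
pad rect ((575.5454711914062, 95.09706115722656), (47.20921325683594, 94.59111785888672), 8.735418319702148) cent [0.5762 0.0964] 4059.0
pad rect ((574.0465087890625, -17.609874725341797), (95.06822204589844, 47.23976516723633), 77.21728515625) cent [ 0.5743 -0.0186] 4099.5
pad rect ((591.224609375, 209.60684204101562), (95.56413269042969, 47.38688278198242), 88.38837432861328) cent [0.5929 0.2117] 4249.5
ring w3 [ 0.5806 -0.0061  0.026 ] tri (array([ 0.58085193, -0.00601892,  0.02641289]), np.float64(0.0005333384279463749))
[[ 0.5788 -0.2943  0.014 ]
 [ 0.5363 -0.3593  0.014 ]
 [ 0.4472 -0.2992  0.014 ]
 [ 0.4888 -0.2358  0.014 ]]
cent [ 0.51277184 -0.29714002  0.014     ] [np.float64(0.0777), np.float64(0.1075), np.float64(0.0758), np.float64(0.1073)]
tri [array([ 0.5365, -0.3599,  0.013 ]), np.float64(0.0003)]
tri [array([ 0.4466, -0.3016,  0.0082]), np.float64(0.0004)]
tri [array([ 0.4885, -0.2373,  0.0083]), np.float64(0.0003)]
tri [array([ 0.4714, -0.2709,  0.1446]), np.float64(0.0001)]
w1 [235.90471607 112.93743985] [   3    0   37   44 1039]
w2 [483.36923077 150.84615385] [24  9 17 13 65]
```

```bash
python3 - <<'E'
from h import *
go((.513,.2096,.25),-.014)
E
python3 -m handwheel '[[0.04,0.022,-0.119,0.06,0.013],[0.04,0.022,-0.119,0.12,0.013],[0.04,0.022,-0.119,0.2,0.013],[0.04,0.022,-0.119,0.2,0.013],[0.04,0.022,-0.119,0.25,0.013],[0.04,0.022,-0.119,0.264,0.013],[0.04,0.022,-0.119,0.264,0.013]]'
python3 - <<'E'
from h import *
c=cap('wrist','w4.png');go((.513,.2096,.186),-.014)
E
```

```text
d [ 0.0226 -0.121   0.1999] turn 0.0135 rows 3.8 0.1
clock: 3.3
eef_pos: [0.5124, 0.2073, 0.1865]
tcp_rot: [3.141, 0.001, -0.015]
contact_force: [0.7, 0.1, 0.1]
width: 0.0399
grasp_force: 0.0
d [-0.     -0.0018  0.0017] turn -0.001 rows 0.0 0.0
```

View pics/w4.png

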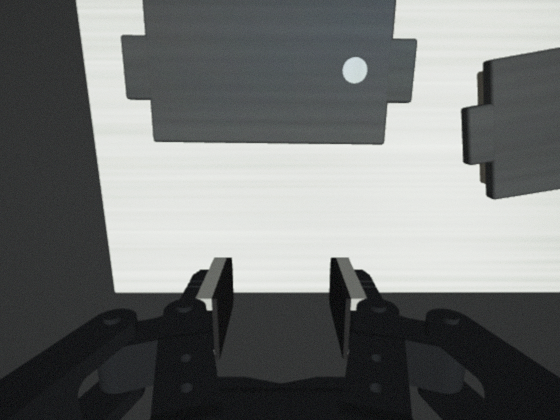

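The fingers sit low behind the leftmost pad (its rear edge is at row 143), roughly centred. Pushing it now.

```bash
python3 -m handwheel '[[0.04,0.02,0,0,0],[0.04,0.035,0,0,0],[0.04,0.043,0,0,0],[0.04,0.05,0,0,0],[0.04,0.056,0,0,0],[0.04,0.062,0,0,0],[0.04,0.067,0,0,0],[0.04,0.071,0,0,0],[0.04,0.073,0,0,0]]'
```

```text
clock: 4.47
eef_pos: [0.5853, 0.208, 0.1865]
tcp_rot: [-3.142, -0.0, -0.013]
contact_force: [-2.5, 0.2, 1.4]
width: 0.0401
grasp_force: 1.5
```

```bash
python3 -m handwheel '[[0.04,0.001,0,0,0],[0.04,0.002,0,0,0],[0.04,0.003,0,0,0]]';python3 -m handwheel '[[0.04,0.001,0,0,0],[0.04,0.002,0,0,0]]'
```

```text
clock: 4.85
eef_pos: [0.588, 0.2079, 0.1866]
tcp_rot: [3.142, -0.0, -0.013]
contact_force: [-0.4, -0.3, -1.2]
width: 0.0398
grasp_force: 0.8
clock: 5.1
eef_pos: [0.5899, 0.2079, 0.1866]
tcp_rot: [-3.142, 0.0, -0.013]
contact_force: [-3.4, -0.1, -0.1]
width: 0.0402
grasp_force: 1.4
```

```bash
for i in 1; do python3 -m handwheel '[[0.04,0.001,0,0,0],[0.04,0.0015,0,0,0]]';done; python3 -m handwheel '[[0.04,0.001,0,0,0],[0.04,0.0015,0,0,0]]'
```

```text
clock: 5.35
eef_pos: [0.5904, 0.2079, 0.1866]
tcp_rot: [3.141, 0.003, -0.013]
contact_force: [-6.0, 1.1, 1.6]
width: 0.04
grasp_force: 2.9
clock: 5.6
eef_pos: [0.5908, 0.2079, 0.1865]
tcp_rot: [3.141, 0.005, -0.013]
contact_force: [-8.5, 2.0, 4.4]
width: 0.0399
grasp_force: 4.2
```

```bash
python3 -m handwheel '[[0.04,-0.04,0,0,0],[0.04,-0.08,0,0,0],[0.04,-0.08,0.06,0,0],[0.04,-0.08,0.111,0,0],[0.04,-0.08,0.111,0,0]]';python3 -m handwheel '[[0.04,0.015,0,0,0],[0.04,0.025,0,0,0],[0.04,0.033,0,0,0],[0.04,0.041,0,0,0],[0.04,0.049,0,0,0],[0.04,0.057,0,0,0],[0.04,0.063,0,0,0],[0.04,0.068,0,0,0],[0.04,0.072,0,0,0]]'
```

```text
clock: 6.22
eef_pos: [0.5124, 0.0952, 0.1873]
tcp_rot: [3.141, -0.003, -0.017]
contact_force: [0.9, 1.0, 0.7]
width: 0.0398
grasp_force: 0.0
clock: 7.35
eef_pos: [0.5837, 0.0969, 0.1866]
tcp_rot: [3.142, 0.0, -0.013]
contact_force: [-1.0, -0.3, -0.0]
width: 0.0401
grasp_force: 0.5
```

```bash
python3 -m handwheel '[[0.04,0.0015,0,0,0],[0.04,0.003,0,0,0],[0.04,0.0045,0,0,0],[0.04,0.0055,0,0,0]]'; python3 -m handwheel '[[0.04,0.0005,0,0,0],[0.04,0.001,0,0,0]]';python3 -m handwheel '[[0.04,0.0005,0,0,0],[0.04,0.001,0,0,0]]'
```

```text
clock: 7.85
eef_pos: [0.5885, 0.0969, 0.1867]
tcp_rot: [-3.142, 0.001, -0.013]
contact_force: [-3.5, -0.3, 1.2]
width: 0.0398
grasp_force: 1.7
clock: 8.1
eef_pos: [0.5888, 0.0969, 0.1866]
tcp_rot: [3.142, 0.003, -0.013]
contact_force: [-5.4, 0.7, 3.8]
width: 0.0398
grasp_force: 2.9
clock: 8.35
eef_pos: [0.5891, 0.0969, 0.1866]
tcp_rot: [3.141, 0.005, -0.013]
contact_force: [-7.3, -0.0, 6.7]
width: 0.0403
grasp_force: 3.8
```

```bash
python3 -m handwheel '[[0.04,-0.04,0,0,0],[0.04,-0.079,0,0,0],[0.04,-0.079,0.06,0,0],[0.04,-0.079,0.115,0,0],[0.04,-0.079,0.115,0,0]]';python3 -m handwheel '[[0.04,0.015,0,0,0],[0.04,0.024,0,0,0],[0.04,0.032,0,0,0],[0.04,0.04,0,0,0],[0.04,0.048,0,0,0],[0.04,0.055,0,0,0],[0.04,0.062,0,0,0],[0.04,0.067,0,0,0],[0.04,0.072,0,0,0],[0.04,0.074,0,0,0],[0.04,0.075,0,0,0]]'
```

```text
clock: 8.98
eef_pos: [0.5119, -0.0204, 0.1873]
tcp_rot: [3.14, -0.005, -0.018]
contact_force: [0.1, -0.6, 0.1]
width: 0.04
grasp_force: 0.0
clock: 10.35
eef_pos: [0.5853, -0.0181, 0.1867]
tcp_rot: [3.142, 0.001, -0.013]
contact_force: [-2.9, 0.4, -0.2]
width: 0.0401
grasp_force: 1.1
```

```bash
python3 -m handwheel '[[0.04,0.0005,0,0,0],[0.04,0.001,0,0,0]]'; python3 -m handwheel '[[0.04,0.0005,0,0,0],[0.04,0.001,0,0,0]]'
```

```text
clock: 10.6
eef_pos: [0.5862, -0.0181, 0.1867]
tcp_rot: [-3.142, 0.0, -0.013]
contact_force: [-1.1, 0.1, -0.5]
width: 0.0398
grasp_force: 0.8
clock: 10.85
eef_pos: [0.5869, -0.0181, 0.1867]
tcp_rot: [-3.142, 0.001, -0.013]
contact_force: [-4.6, 0.6, 1.4]
width: 0.04
grasp_force: 1.9
```

```bash
python3 -m handwheel '[[0.04,0.0005,0,0,0],[0.04,0.0012,0,0,0]]'
python3 -m handwheel '[[0.04,-0.03,0,0,0],[0.04,-0.085,0,0,0],[0.04,-0.098,0,-0.04,0],[0.04,-0.098,-0.06,-0.1,0],[0.04,-0.098,-0.108,-0.16,0],[0.04,-0.098,-0.108,-0.22,0],[0.04,-0.098,-0.108,-0.264,0],[0.04,-0.098,-0.108,-0.264,0]]'
python3 - <<'E'
from h import *
import pickle
c=cap('wrist','w5.png');pickle.dump(c,open('w5.pkl','wb'))
g=cv2.cvtColor(c['pixels'],cv2.COLOR_RGB2GRAY)
m=(g<110).astype(np.uint8);
# near edges of pads: for column find lowest dark pixel above bright plate in rows 0..150
for x in range(100,460,12):
    col=g[:150,x]; d=np.where((col[:-1]<140)&(col[1:]>=140))[0]
    print(x,[tuple(np.round(plane(c,(x,v+.5),.026)[:2],4).tolist()) for v in d[-1:]],d)
s=sense();print(s['eef_pos'])
E
```

```text
clock: 11.1
eef_pos: [0.5873, -0.0181, 0.1867]
tcp_rot: [-3.142, 0.003, -0.013]
contact_force: [-6.9, -0.7, 4.4]
width: 0.0401
grasp_force: 3.5
clock: 12.1
eef_pos: [0.494, 0.0921, 0.4568]
tcp_rot: [-3.14, -0.015, -0.012]
contact_force: [0.3, 0.6, -0.3]
width: 0.0401
grasp_force: 0.0
100 [(0.6628, 0.2681)] [9]
112 [(0.6457, 0.2585)] [ 9 28]
124 [(0.6142, 0.2504)] [ 9 20 62]
136 [(0.5997, 0.2399)] [ 9 77]
148 [(0.5996, 0.2277)] [ 9 77]
160 [(0.5994, 0.2154)] [ 9 77]
172 [(0.5993, 0.2032)] [ 9 77]
184 [(0.5991, 0.191)] [ 9 77]
196 [(0.5989, 0.1787)] [ 9 77]
208 [(0.6131, 0.1656)] [ 9 28 62]
220 [(0.6443, 0.1518)] [ 9 28]
232 [(0.6441, 0.1399)] [ 9 28]
244 [(0.5993, 0.1298)] [ 9 76]
256 [(0.5981, 0.1176)] [ 9 77]
268 [(0.598, 0.1054)] [ 9 77]
280 [(0.5978, 0.0931)] [ 9 77]
292 [(0.5977, 0.0809)] [ 9 77]
304 [(0.5975, 0.0687)] [ 9 77]
316 [(0.5974, 0.0565)] [ 9 77]
328 [(0.6115, 0.0445)] [ 9 20 28 62]
340 [(0.6113, 0.0324)] [ 9 28 62]
352 [(0.5969, 0.0198)] [ 9 77]
364 [(0.5967, 0.0076)] [ 9 44 77]
376 [(0.5966, -0.0046)] [ 9 35 45 56 77]
388 [(0.5964, -0.0168)] [ 9 77]
400 [(0.5963, -0.0291)] [ 9 77]
412 [(0.5961, -0.0413)] [ 9 52 77]
424 [(0.5959, -0.0535)] [ 9 77]
436 [(0.6269, -0.0628)] [10 20 28 44]
448 [(0.6414, -0.0733)] [10 28]
[0.49353452 0.09183241 0.45536603]
```

View pics/w5.png

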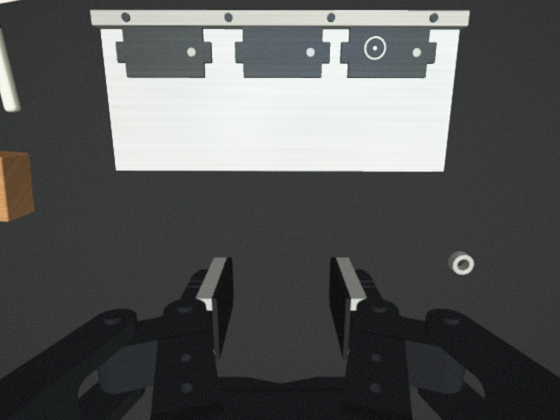

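All three pads lie flush: their rear edges are at row 77 on one straight line along the strip, with gaps between their ears. The ring is at (374,47). Next is the probe: hover over it and refine.

```bash
python3 - <<'E'
from h import *
import pickle
c=pickle.load(open('w5.pkl','rb'))
g=cv2.cvtColor(c['pixels'],cv2.COLOR_RGB2GRAY)[30:75,350:400]
l,lab,st,ce=cv2.connectedComponentsWithStats((g>150).astype(np.uint8))
for i in range(1,l): print(st[i],ce[i]+[350,30],plane(c,ce[i]+[350,30],.026).round(4))
go((.4796+.01,-.2751,.40),-.585)
E
```

```text
[ 14   6  22  24 159] [374.31446541  47.51572327] [ 0.6249 -0.0015  0.026 ]
[23 16  4  5 18] [374.5         47.77777778] [ 0.6247 -0.0017  0.026 ]
d [-0.      0.367   0.0548] turn 0.5726 rows 5.9 3.0
```

```bash
python3 -m handwheel '[[0.06,0,0.367,0.055,0.573],[0.06,0,0.367,0.055,0.573],[0.06,0,0.367,0.055,0.573],[0.06,0,0.367,0.055,0.573],[0.06,0,0.367,0.055,0.573],[0.06,0,0.367,0.055,0.573],[0.06,0,0.367,0.055,0.573],[0.06,0,0.367,0.055,0.573]]'
python3 - <<'E'
from h import *
import pickle
c=cap('wrist','w6.png');d=cap('side');e=cap('scene');pickle.dump((c,d,e,sense()),open('w6.pkl','wb'))
M=np.hstack([d['pixels'][100:200,240:370]]);N=e['pixels'][100:200,180:310]
M=cv2.resize(np.vstack([M,N]),None,fx=2.1,fy=2.1,interpolation=cv2.INTER_CUBIC)
o=np.zeros((420,560+M.shape[1],3),np.uint8);o[:,:560]=c['pixels'];o[:M.shape[0],560:]=M[:420]
o=o[:,40:];print(o.shape);cv2.imwrite('pics/m6.png',o[:,:800,::-1])
E
```

```text
clock: 13.15
eef_pos: [0.4867, -0.2758, 0.3941]
tcp_rot: [-3.141, 0.003, -0.588]
contact_force: [-0.7, 0.4, -0.2]
width: 0.0604
grasp_force: 0.0
(420, 793, 3)
```

View pics/m6.png

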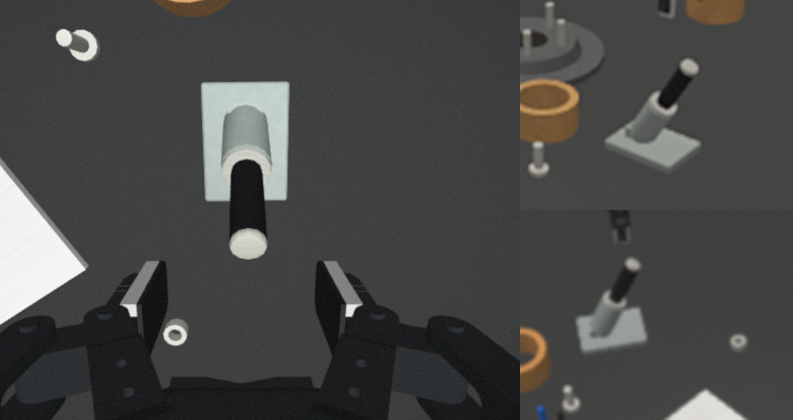

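The wrist view shows the foot square to the tool, with corners at columns 242–329 and rows 83–200. The flange is at about (286,166) and the probe's top at (288,243), slightly right of the finger middle at column 281. The nut shows between the fingers, but down on the bench.

```bash
python3 - <<'E'
from h import *
import pickle
c,d,e,s=pickle.load(open('w6.pkl','rb'));w1,w2=[pickle.load(open(f'w{i}.pkl','rb')) for i in(1,2)]
a=(288,243)
P=[tri(c,a,d,(320.5,132.4)),tri(c,a,e,(233.3,125.7)),tri(c,a,w1,(238,116)),tri(c,a,w2,(474,158))]
for p in P: print(np.round(p[0],4),round(p[1],4))
print('plane',plane(c,a,.1477).round(4))
F=np.array([plane(c,p,.014) for p in [(242,83),(329,83),(327,199),(246,200)]]);print(F.round(4).tolist(),F.mean(0).round(4))
x=(F[0]+F[1]-F[2]-F[3]);yaw=np.arctan2(x[1],x[0]);print('yaw',yaw,'mouth',(F.mean(0)[:2]-.012*np.array([np.cos(yaw),np.sin(yaw)])).round(4))
print(s['eef_pos'])
E
```

```text
[ 0.4702 -0.2703  0.1411] 0.0012
[ 0.4722 -0.271   0.145 ] 0.0002
[ 0.4714 -0.2706  0.1429] 0.0001
[ 0.4716 -0.2709  0.1443] 0.0006
plane [ 0.473  -0.2715  0.1477]
[[0.579, -0.2955, 0.014], [0.536, -0.3598, 0.014], [0.4468, -0.3024, 0.014], [0.4895, -0.2368, 0.014]] [ 0.5128 -0.2986  0.014 ]
yaw -0.5762471741920709 mouth [ 0.5028 -0.2921]
[ 0.48718697 -0.27443498  0.39547485]
```

```bash
python3 - <<'E'
from h import *
go((.481,-.2773,.279),-.58)
E
```

```text
d [-0.0035  0.0059  0.1165] turn -0.0046 rows 1.9 0.0
```

```bash
python3 -m handwheel '[[0.06,-0.0035,0.006,0.05,-0.005],[0.06,-0.0035,0.006,0.1,-0.005],[0.06,-0.0035,0.006,0.1165,-0.005],[0.06,-0.0035,0.006,0.1165,-0.005]]'
python3 -m handwheel '[[0.04,0,0,0,0],[0.03,0,0,0,0],[0.02,0,0,0,0],[0.015,0,0,0,0],[0.015,0,0,0,0]]' 25
```

```text
clock: 13.8
eef_pos: [0.4807, -0.2772, 0.2781]
tcp_rot: [-3.141, 0.003, -0.579]
contact_force: [0.3, -0.5, 0.4]
width: 0.0601
grasp_force: 0.0
clock: 14.42
eef_pos: [0.4813, -0.2789, 0.2803]
tcp_rot: [-3.141, -0.002, -0.581]
contact_force: [-1.3, 2.1, 6.0]
width: 0.0229
grasp_force: 27.9
```

```bash
python3 -m handwheel '[[0.015,-0.0048,0,-0.0088,0],[0.015,-0.0144,0,-0.0263,0],[0.015,-0.024,0,-0.0439,0],[0.015,-0.0336,0,-0.0614,0],[0.015,-0.0384,0,-0.0702,0],[0.015,-0.0384,0,-0.0702,0]]'
python3 - <<'E'
from h import *
import pickle
d=cap('side');e=cap('scene');pickle.dump((d,e,sense()),open('w7.pkl','wb'))
M=np.hstack([d['pixels'][60:200,250:390],e['pixels'][60:200,170:310]])
cv2.imwrite('pics/m7.png',cv2.resize(M,None,fx=2.8,fy=2.8,interpolation=cv2.INTER_CUBIC)[:,:,::-1])
E
```

```text
clock: 15.18
eef_pos: [0.4485, -0.2576, 0.3505]
tcp_rot: [3.141, -0.002, -0.581]
contact_force: [-0.0, -0.1, -1.5]
width: 0.023
grasp_force: 27.3
```

View pics/m7.png

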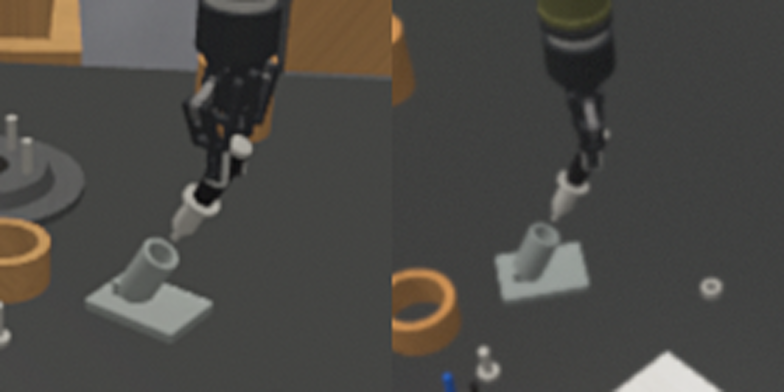

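The probe is drawn clear of the tube and still leans with it (tip at about (313,146) in side). I'll pivot it upright in the fingers by pressing the sleeve gently against the tube's outer rim.

```bash
python3 -m handwheel '[[0.015,-0.025,0,0.012,0],[0.015,-0.0334,0,0.0182,0],[0.015,-0.019,0,0.045,0],[0.015,-0.008,0,0.0665,0],[0.015,-0.0047,0,0.0709,0],[0.015,-0.0047,0,0.0709,0]]' 20
python3 -m handwheel '[[0.015,0.006,0,-0.004,0],[0.015,0.0127,0,-0.0077,0],[0.015,0.017,0,-0.010,0],[0.015,0.0213,0,-0.0121,0],[0.015,0.026,0,-0.0138,0],[0.015,0.0303,0,-0.0154,0],[0.015,0.0303,0,-0.0154,0]]'
```

```text
clock: 16.02
eef_pos: [0.4452, -0.2554, 0.2782]
tcp_rot: [-3.142, 0.001, -0.581]
contact_force: [-0.5, 0.1, -2.2]
width: 0.0234
grasp_force: 27.3
clock: 16.9
eef_pos: [0.4708, -0.2722, 0.2941]
tcp_rot: [3.142, -0.001, -0.581]
contact_force: [-2.6, 3.2, -0.5]
width: 0.0237
grasp_force: 27.6
```

```bash
python3 -m handwheel '[[0.015,-0.03,0,0,0],[0.015,-0.03,0,-0.06,0],[0.015,-0.03,0,-0.12,0],[0.015,-0.03,0,-0.14,0],[0.015,-0.03,0,-0.14,0]]'
cat > tilt.py <<'E'
from h import *
import pickle
d=cap('side');e=cap('scene');s=sense();pickle.dump((d,e,s),open('w8.pkl','wb'))
r=R.from_euler('xyz',s['tcp_rot']).as_matrix();G=s['eef_pos']+r@[0,0,.155]
print('grasp',G.round(4),s['tcp_rot'].round(4),s['width'])
L=[]
for n,c in(('side',d),('scene',e)):
    g=cv2.cvtColor(c['pixels'],cv2.COLOR_RGB2GRAY)
    up=proj(c,[G+[0,0,-.03]])[0];lo=proj(c,[G+[0,0,-.125]])[0]
    x0,x1=int(lo[0])-22,int(lo[0])+22;y0,y1=int(up[1]),int(lo[1])+5
    k=(g[y0:y1,x0:x1]>110).astype(np.uint8)
    l,lab,st,ce=cv2.connectedComponentsWithStats(k);i=1+st[1:,4].argmax();m=lab==i
    ys=np.where(m.any(1))[0];rows=[(y+y0,np.where(m[y])[0].min()+x0,np.where(m[y])[0].max()+x0) for y in ys]
    print(n,up.round(1),lo.round(1));print([tuple(map(int,q)) for q in rows])
    cv2.imwrite(f'pics/t_{n}.png',c['pixels'][y0-30:y1+15,x0-20:x1+20,::-1])
E
python3 tilt.py
```

```text
clock: 17.52
eef_pos: [0.4465, -0.2565, 0.4368]
tcp_rot: [3.141, -0.01, -0.581]
contact_force: [0.1, 0.7, -1.9]
width: 0.0235
grasp_force: 27.6
grasp [ 0.4455 -0.2558  0.2785] [ 3.1414e+00 -1.3000e-03 -5.8140e-01] 0.0233439899150834
side [332.7  98.2] [329.8 131.3]
[(100, 325, 325), (101, 324, 326), (102, 323, 326), (103, 323, 336), (104, 323, 336), (105, 323, 337), (106, 324, 337), (107, 325, 336), (108, 325, 336), (109, 324, 334), (110, 324, 325), (111, 324, 325), (112, 324, 325), (113, 323, 324), (114, 323, 324), (115, 323, 324), (116, 323, 323), (117, 323, 323), (118, 323, 323)]
scene [239.7  98.6] [242.1 121.9]
[(101, 234, 234), (102, 233, 234), (103, 233, 234), (104, 233, 244), (105, 233, 244), (106, 233, 244), (107, 234, 243), (108, 235, 241), (109, 235, 237), (110, 234, 237), (111, 234, 237), (112, 234, 236), (113, 234, 236), (114, 234, 236), (115, 234, 236), (116, 235, 236)]
```

```bash
python3 - <<'E'
from h import *
import pickle
c=cap('wrist','w8.png');s=sense();pickle.dump((c,s),open('w8w.pkl','wb'))
r=R.from_euler('xyz',s['tcp_rot']).as_matrix();T=s['eef_pos']
g=cv2.GaussianBlur(cv2.cvtColor(c['pixels'],cv2.COLOR_RGB2GRAY),(3,3),0)
for z in(.15,.207,.213,.247,.255,.269): print(z,'axis->',proj(c,[T+r@[0,0,z]])[0].round(1), 'px/mm',abs(proj(c,[T+r@[0.01,0,z]])-proj(c,[T+r@[0,0,z]])).max()/10)
for y in range(130,330,5):
    row=g[y,200:380];k=np.where(row>75)[0]
    if len(k): 
        sp=np.split(k,np.where(np.diff(k)>1)[0]+1);print(y,[(int(q[0]+200),int(q[-1]+200),int(row[q].mean())) for q in sp if len(q)>2])
E
```

```text
0.15 axis-> [281.6 302.7] px/mm 2.5581056472539503
0.207 axis-> [281.2 246.5] px/mm 1.8805152682196762
0.213 axis-> [281.2 242.4] px/mm 1.8292733684285936
0.247 axis-> [281.1 223.3] px/mm 1.584250216038842
0.255 axis-> [281.1 219.6] px/mm 1.535782492688884
0.269 axis-> [281.1 213.6] px/mm 1.4576974242134582
130 [(240, 318, 191)]
135 [(240, 318, 191)]
140 [(240, 318, 190)]
145 [(240, 318, 188)]
150 [(241, 317, 125)]
185 [(274, 288, 124)]
190 [(267, 295, 144)]
195 [(262, 299, 143)]
200 [(261, 301, 139)]
205 [(260, 302, 168)]
210 [(253, 309, 193)]
215 [(249, 312, 212)]
220 [(247, 274, 187), (288, 316, 184)]
225 [(244, 264, 197), (297, 317, 197)]
230 [(243, 260, 192), (302, 318, 201)]
235 [(243, 258, 197), (303, 319, 190)]
240 [(243, 256, 202), (305, 319, 195)]
245 [(244, 256, 181), (306, 317, 186)]
250 [(247, 255, 185), (306, 315, 175)]
255 [(236, 246, 81), (250, 255, 138), (307, 312, 141), (316, 326, 81)]
260 [(233, 246, 122), (315, 329, 120)]
265 [(232, 245, 123), (316, 330, 120)]
270 [(205, 218, 125), (231, 244, 125), (318, 331, 125)]
275 [(202, 214, 181), (229, 243, 123), (319, 332, 126)]
280 [(200, 210, 148), (228, 242, 124), (320, 334, 125)]
285 [(201, 210, 171), (226, 241, 123), (321, 336, 123)]
290 [(205, 208, 91), (225, 240, 124), (322, 337, 124)]
295 [(224, 239, 138), (323, 338, 138)]
300 [(232, 240, 169), (322, 330, 170)]
305 [(234, 240, 166), (322, 327, 181)]
```

```bash
cat > fit.py <<'E'
from h import *
import pickle,sys
from scipy.optimize import least_squares
def fit(c,s,obs):
    # obs: tip end row, flange back-edge row, flange left/right cols
    r=R.from_euler('xyz',s['tcp_rot']).as_matrix();T=s['eef_pos']
    P=lambda x,y,z:proj(c,[T+r@[x,y,z]])[0]
    def f(p):
        th,g=p;ax=lambda a,u=0,v=0:P(a*np.sin(th)+u*np.cos(th),v,.155+a*np.cos(th)-u*np.sin(th))
        t=[ax(g+.056,u)[1] for u in(-.004,.004)]
        return [min(t),ax(g-.006,-.019)[1],ax(g-.006,0,.019)[0]-ax(g-.006,0,-.019)[0]]
    q=least_squares(lambda p:np.array(f(p))-obs,[.05,.055],x_scale=[.1,.01]);print('theta deg',np.degrees(q.x[0]),'g',q.x[1],q.fun)
E
python3 - <<'E'
from fit import *
c,s=pickle.load(open('w8w.pkl','rb'))
g=cv2.GaussianBlur(cv2.cvtColor(c['pixels'],cv2.COLOR_RGB2GRAY),(3,3),0)
print(g[165:200:2,281]);print(g[165:195:2,272:292:4]);print(g[248:264,252],g[248:264,309]);print(g[240,238:262],g[240,300:324])
fit(c,s,[181,258,76.])
E
```

```text
[ 65  65  64  65  64  66  65  63  68 133 157 159 160 160 160 161 161 155]
[[ 65  65  64  64  64]
 [ 64  65  65  65  65]
 [ 65  63  64  65  64]
 [ 64  64  65  66  66]
 [ 65  64  65  66  65]
 [ 63  64  66  64  66]
 [ 64  65  65  64  65]
 [ 64  64  64  63  64]
 [ 64  66  68  67  64]
 [ 64  72 125 101  64]
 [ 66 109 157 143  76]
 [117 149 159 154 137]
 [149 154 160 156 153]
 [150 155 160 156 152]
 [151 156 159 155 152]]
[216 218 219 218 218 218 210 182 133  83  48  35  33  30  27  25] [217 219 220 219 220 219 212 191 154 105  63  44  42  42  37  32]
[ 64  65  66  64  67 101 167 211 222 223 223 223 223 223 222 224 223 204
 146  72  30  21  21  22] [ 24  24  22  21  36  94 172 215 223 224 223 223 223 223 223 224 224 203
 148  89  65  64  64  64]
theta deg 8.68344224310441 g 0.06349144947739867 [-0.86022467  1.14775796 -1.96334762]
```

```bash
sed -i 's/t=\[.*/t=[ax(g+.034,.012)[1],ax(g+.056,.004)[1],ax(g+.056,-.004)[1]]/' fit.py; sed -i "s/print('theta/print(f(q.x));print('theta/" fit.py
python3 - <<'E'
from fit import *
c,s=pickle.load(open('w8w.pkl','rb'))
fit(c,s,[183,256.5,75.2])
E
python3 - <<'E'
import pickle
from h import *
d,e,s=pickle.load(open('w8.pkl','rb'));G=s['eef_pos']+[0,0,-.155];L=np.array([-np.cos(-.58),-np.sin(-.58),0])
for n,c in(('side',d),('scene',e)):
    for th in(0,5,9):
        a=np.radians(th);A=lambda k:G-L*k*np.sin(a)-np.array([0,0,k*np.cos(a)])
        print(n,th,proj(c,[A(.058),A(.095),A(.118)]).round(1).tolist())
    g=cv2.cvtColor(c['pixels'],cv2.COLOR_RGB2GRAY)
    x0={'side':314,'scene':228}[n]
    for y in range(100,134,2): print(y,g[y,x0:x0+28:1])
E
```

```text
[np.float64(181.38362165193368), np.float64(258.41224212383025), np.float64(72.46051092702294)]
theta deg 7.212013804086501 g 0.06734896693328991 [-1.61637835  1.91224212 -2.73948907]
side 0 [[331.9, 108.3], [330.7, 121.2], [330.1, 129.0]]
side 5 [[330.2, 107.7], [328.1, 120.2], [326.8, 127.7]]
side 9 [[328.9, 107.1], [326.0, 119.2], [324.3, 126.5]]
100 [ 68  69  68  67  69  82  95  92  91  92 102 117 107  45  19  20  21  20
  18  22  19  26  58  89  94  92  91  91]
102 [ 68  68  68  68  71  83  94  93  99 135 173 171 113  31  15  19  22  22
  22  22  18  42  78  93  92  92  92  92]
104 [ 69  68  67  66  72  85  93  92 103 144 179 177 137  47  14  18  18  19
  17  18  61 127 149  98  88  91  90  89]
106 [ 67  69  67  69  68  78  90  93  94 105 132 160 171 162 140 104  65  61
  70 100 149 186 174 125  92  90  91  92]
108 [ 68  68  67  67  68  68  71  79  83  88 102 111 112 126 142 154 162 166
 170 169 164 152 122  93  90  91  93  92]
110 [ 68  68  68  68  67  68  67  66  66  91 120 116 109 106 106 105 106 105
 104 100  97  94  92  91  88  88  84  84]
112 [ 68  68  68  68  68  69  67  
[... 2404 characters left out ...]
4  65  65  62  64  64
  62  65  63  62  65  64  64  63  63  64]
120 [63 64 64 63 62 64 69 80 79 70 64 66 64 63 65 64 63 62 64 64 64 62 63 63
 64 64 65 65]
122 [63 65 64 63 63 62 64 66 64 63 63 64 64 64 63 63 63 64 65 64 65 64 64 63
 64 64 65 62]
124 [64 64 65 66 64 63 65 64 63 64 63 64 62 63 64 63 63 64 63 64 65 64 65 64
 64 65 63 63]
126 [64 65 63 64 64 64 64 63 64 64 64 63 64 63 63 63 63 63 63 63 64 65 64 64
 64 64 64 63]
128 [64 64 64 64 63 65 64 63 63 65 64 62 63 65 64 64 63 64 64 62 63 63 64 65
 64 64 64 63]
130 [64 64 64 63 64 64 63 64 64 64 64 63 62 65 63 64 63 64 64 65 65 64 62 63
 64 62 63 64]
132 [65 64 65 64 64 63 64 63 64 64 64 65 64 63 65 64 65 63 63 62 64 63 64 63
 63 65 64 65]
```

The probe still leans about 9° (tip at side (324,125), scene (236,120)). I'll go back to the rim and push 13 mm further.

```bash
python3 -m handwheel '[[0.015,0,0,0.06,0],[0.015,0,0,0.12,0],[0.015,0,0,0.14,0],[0.015,0.015,0,0.14,0],[0.015,0.028,0,0.14,0],[0.015,0.033,0,0.139,0],[0.015,0.038,0,0.138,0],[0.015,0.0425,0,0.137,0],[0.015,0.0425,0,0.137,0]]'
python3 -m handwheel '[[0.015,-0.0425,0,0.003,0],[0.015,-0.0425,0,-0.06,0],[0.015,-0.0425,0,-0.12,0],[0.015,-0.0425,0,-0.137,0],[0.015,-0.0425,0,-0.137,0],[0.015,-0.0425,0,-0.137,0]]'
cat > tip.py <<'E'
from h import *
d=cap('side');e=cap('scene');s=sense();G=s['eef_pos']+[0,0,-.155];Q={}
for n,c in(('side',d),('scene',e)):
    g=cv2.cvtColor(c['pixels'],cv2.COLOR_RGB2GRAY).astype(float);lo=proj(c,[G-[0,0,.1]])[0];x0=int(lo[0])-16;y0=int(lo[1])-1
    p=g[y0:y0+18,x0:x0+34]-np.median(g[y0+12:y0+20,x0:x0+34]);p[p<10]=0
    rows=[(y0+i,round(float((w*np.arange(x0,x0+34)).sum()/w.sum()),1),int((w>18).sum())) for i,w in enumerate(p) if w.sum()>25]
    print(n,rows);Q[n]=(rows[-1][1],rows[-1][0]+.3)
P,err=tri(d,Q['side'],e,Q['scene']);v=P-G;u=np.array([np.cos(-.58),np.sin(-.58)]);w=np.array([-u[1],u[0]])
print('tip rel grasp',v.round(4),'err',round(err,4),'lean deg along tool x',np.degrees(np.arctan2(v[:2]@u,-v[2])).round(1),'across',np.degrees(np.arctan2(v[:2]@w,-v[2])).round(1))
c=cap('wrist');g=cv2.GaussianBlur(cv2.cvtColor(c['pixels'],cv2.COLOR_RGB2GRAY),(3,3),0)
for y in range(176,262,4):
    k=np.where(g[y,235:327]>110)[0]+235
    if len(k): print(y,k.min(),k.max(),end='; ')
E
python3 tip.py
```

```text
clock: 18.8
eef_pos: [0.4807, -0.2787, 0.2972]
tcp_rot: [3.142, -0.0, -0.581]
contact_force: [-3.1, 2.7, -3.1]
width: 0.0231
grasp_force: 27.6
clock: 19.55
eef_pos: [0.4451, -0.2553, 0.4333]
tcp_rot: [-3.142, -0.0, -0.581]
contact_force: [-0.4, 1.1, -2.0]
width: 0.0231
grasp_force: 27.8
side [(122, 331.4, 8), (123, 331.1, 7), (124, 331.0, 5), (125, 330.6, 4), (126, 330.5, 4), (127, 330.4, 4), (128, 330.4, 3)]
scene [(115, 241.3, 6), (116, 241.4, 6), (117, 241.3, 4), (118, 241.4, 3), (119, 241.5, 2), (120, 241.5, 0)]
tip rel grasp [ 0.0002 -0.0029 -0.1172] err 0.0025 lean deg along tool x 0.9 across -1.1
208 274 290; 212 268 294; 216 265 297; 220 263 299; 224 258 304; 228 253 308; 232 251 311; 236 248 313; 240 246 316; 244 245 317; 248 245 317; 252 245 317; 256 244 319; 260 235 326;
```

The probe is now upright to within about a degree by both measures. Moving over the ring.

```bash
python3 - <<'E'
from h import *
go((.6247,-.0016,.325),-.581)
E
```

```text
d [ 0.0112 -0.3107  0.1074] turn -0.0002 rows 5.3 0.0
```

```bash
python3 -m handwheel '[[0.015,0.002,-0.05,0,0],[0.015,0.005,-0.11,0,0],[0.015,0.007,-0.17,0.01,0],[0.015,0.009,-0.23,0.04,0],[0.015,0.0105,-0.28,0.08,0],[0.015,0.0112,-0.305,0.1,0],[0.015,0.0112,-0.3107,0.1074,0],[0.015,0.0112,-0.3107,0.1074,0],[0.015,0.0112,-0.3107,0.1074,0]]' 40
python3 - <<'E'
from h import *
import pickle
w=cap('wrist');d=cap('side');e=cap('scene');s=sense();pickle.dump((w,d,e,s),open('w9.pkl','wb'));print(s['eef_pos'],s['tcp_rot'])
o=np.zeros((600,800,3),np.uint8)
rs=lambda a,f:cv2.resize(a,None,fx=f,fy=f,interpolation=cv2.INTER_CUBIC)
o[:420,:400]=rs(w['pixels'][100:310,180:380],2)
q=proj(d,[[.6247,-.0016,.026]])[0];x,y=map(int,q);print('side',q,x-25,y-50);o[:300,400:800]=rs(d['pixels'][y-50:y+25,x-50:x+50],4)
q=proj(e,[[.6247,-.0016,.026]])[0];x,y=map(int,q);print('scene',q);o[300:600,400:800]=rs(e['pixels'][y-50:y+25,x-50:x+50],4)
cv2.imwrite('pics/m9.png',o[:,:,::-1])
print(proj(w,[[.6247,-.0016,.026],s['eef_pos']+[0,0,-.269],s['eef_pos']+[0,0,-.21]]))
E
```

```text
clock: 20.82
eef_pos: [0.625, -0.0029, 0.3273]
tcp_rot: [-3.142, -0.001, -0.582]
contact_force: [0.4, 0.6, -1.7]
width: 0.0229
grasp_force: 39.9
[ 0.62497384 -0.00287252  0.32780828] [-3.14076723e+00 -1.85074754e-03 -5.82606772e-01]
side [253.47200869 223.23167741] 228 173
scene [259.43112304 218.98293722]
[[279.78758527 202.60272827]
 [281.07241998 213.17543228]
 [281.25454422 244.2372469 ]]
```

View pics/m9.png

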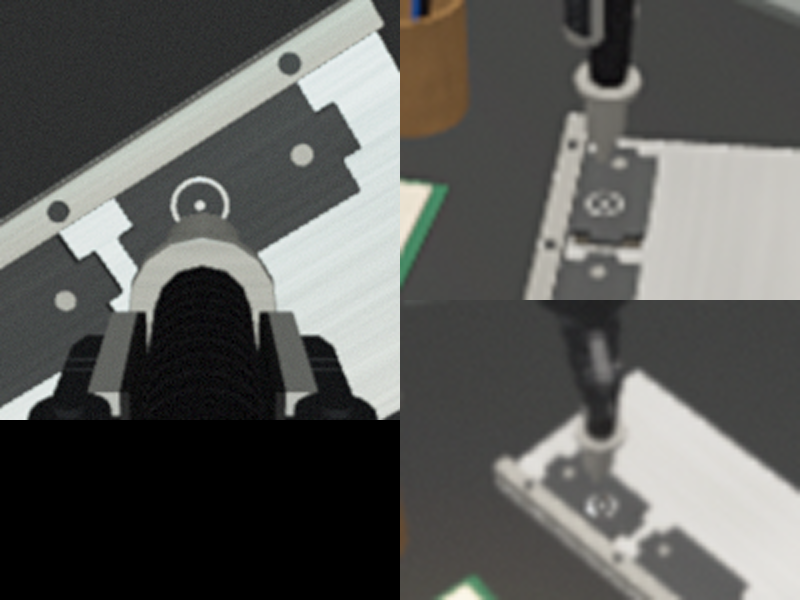

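The ring's centre is at wrist (280,202), side (254,224) and scene (259.5,219.5), all within half a pixel of my spot estimate. The probe hangs upright above it, and the pads are still flush. I'll check the axis columns, then touch down.

```bash
python3 - <<'E'
from h import *
import pickle
w,d,e,s=pickle.load(open('w9.pkl','rb'));T=s['eef_pos']
for n,c,y0 in(('side',d,173),('scene',e,168)):
    print(n,'axis pred',proj(c,[T+[0,0,-.155-a] for a in(.055,.075,.09,.114)]).round(1).tolist())
    g=cv2.cvtColor(c['pixels'],cv2.COLOR_RGB2GRAY);x0={'side':243,'scene':250}[n]
    for y in (range(188,216,2) if n=='side' else range(198,217,2)): print(y,g[y,x0:x0+22])
go((.6247,-.0016,.30),-.581)
E
```

```text
side axis pred [[252.9, 191.9], [253.0, 198.9], [253.1, 204.0], [253.3, 212.1]]
188 [ 70  71  70  68  69  90 101  52  21  23  23  22  23  21  21  17  20  47
  71  68  69  69]
190 [ 71  70  67  79 128 175 171  79  21  21  21  23  24  21  21  16  51 123
 154 106  68  67]
192 [ 71  70  71 112 168 188 171 105  32  14  18  20  17  19  16  22  91 160
 189 172  93  67]
194 [ 71  70  68  83 135 177 184 177 149 107  60  44  45  46  66 119 167 188
 183 156  90  67]
196 [ 72  71  70  68  83 112 140 159 170 176 182 186 187 188 185 179 169 152
 120  84  67  67]
198 [ 71  70  70  70  68  72  90 107 106 107 107 109 110 110 109 105  98  86
  73  69  69  70]
200 [ 70  67  73  79  72  76  94 110 110 110 110 109 108 107 107 102  88  70
  69  70  70  70]
202 [ 68 101 166 193 177 168 140 110 107 109 110 109 108 107 107 101  84  70
  70  71  70  70]
204 [ 70 127 179 184 184 175 142 107 107 109 109 108 108 106 106  99  82  70
  71  71  71  71]
206 [ 98 155 185 183 183 183 161 110 105 109 109 107 106 105 103  94  74  67
  66  67  66  65]
208 [126 161 118 110 149 170 131 115 120 107 107 107 103 111 155 189 1
[... 694 characters left out ...]
81 160 162 169 168 168 166 164 164 161 163 186 211 219 218
 218 220 220 219]
206 [192 190 162 126 112 116 114 117 119 115 108 113 154 200 216 219 219 219
 219 220 219 219]
208 [ 98 100  95  94 102 115 117 115 108 104 102 118 166 206 219 220 220 219
 219 219 219 220]
210 [136 146 121  98  95 105 110 111 107 103 106 139 187 213 219 219 220 220
 220 219 219 218]
212 [119 123 106  94  91  91  96 106 104  97  97 105 124 159 194 214 219 220
 220 220 220 220]
214 [ 92  92  93  92  92  91  91  94  93  92  94  93  94  98 117 151 190 208
 217 220 220 220]
216 [ 94  92  93  93  93  95 102 110 103  98 102 108 101  95  94  96 106 127
 159 197 216 220]
d [-0.001  -0.0009  0.0278] turn -0.0016 rows 0.4 0.0
```

```bash
python3 -c "
from h import *
go((.43,.04,.40),-.581)"
```

```text
d [-0.1863  0.0714 -0.0726] turn -0.0016 rows 3.4 0.0
```

```bash
python3 -m handwheel '[[0.015,-0.01,0.004,-0.04,0],[0.015,-0.06,0.023,-0.0726,0],[0.015,-0.12,0.046,-0.0726,0],[0.015,-0.17,0.065,-0.0726,0],[0.015,-0.1863,0.0714,-0.0726,0],[0.015,-0.1863,0.0714,-0.0726,0],[0.015,-0.1863,0.0714,-0.0726,0]]'
python3 - <<'E'
from h import *
import pickle
w=cap('wrist');d=cap('side');e=cap('scene');s=sense();pickle.dump((w,d,e,s),open('w10.pkl','wb'));T=s['eef_pos'];print(T,s['tcp_rot'])
for n,c in(('side',d),('scene',e)):
    q=proj(c,[T+[0,0,-.155-a] for a in(.055,.075,.09,.114)]);print(n,'axis pred',q.round(1).tolist())
    g=cv2.cvtColor(c['pixels'],cv2.COLOR_RGB2GRAY);x0=int(q[0,0])-12;print('x0',x0)
    for y in range(int(q[0,1])-6,int(q[-1,1])+5,1 if n=='scene' else 2): print(y,*g[y,x0:x0+25])
g=cv2.GaussianBlur(cv2.cvtColor(w['pixels'],cv2.COLOR_RGB2GRAY),(3,3),0)
print(proj(w,[T+[0,0,-.155-a] for a in(.052,.058,.092,.114)]).round(1).tolist())
for y in range(190,262,4):
    k=np.where(g[y,235:327]>110)[0]+235
    if len(k): print(y,k.min(),k.max(),end='; ')
E
```

```text
clock: 21.85
eef_pos: [0.4319, 0.0404, 0.3999]
tcp_rot: [-3.14, -0.003, -0.582]
contact_force: [1.0, -0.0, -0.7]
width: 0.0229
grasp_force: 40.1
[0.43179323 0.04045016 0.39910511] [-3.14125569e+00 -6.45854661e-04 -5.81770931e-01]
side axis pred [[339.1, 180.8], [338.3, 188.5], [337.7, 194.1], [336.7, 202.9]]
x0 327
174 69 68 68 68 68 69 67 67 68 60 28 22 23 22 24 20 22 22 20 20 24 50 70 68 68
176 68 69 68 68 68 64 69 92 117 107 36 20 23 24 23 24 22 23 21 21 35 58 70 69 68
178 68 68 68 66 65 87 147 187 173 97 27 19 22 22 20 24 22 21 18 21 56 85 69 66 67
180 69 68 67 66 75 137 185 187 169 92 21 16 20 23 21 23 23 19 24 85 156 175 123 69 65
182 68 68 67 66 71 110 157 178 183 175 136 82 44 28 16 15 17 33 69 141 188 190 170 90 64
184 68 68 68 67 66 71 92 119 143 165 180 185 182 166 151 151 154 170 187 186 182 158 114 68 65
186 68 67 69 67 68 65 71 92 110 108 107 113 127 142 150 152 152 147 136 126 107 87 68 67 68
188 68 67 69 69 67 66 79 103 115 112 107 108 109 107 107 105 106 102 87 73 68 67 66 68 69
190 68 69 67 68 68 67 87 113 114 109 108 110 111 109 108 108 107 97 72 67 68 68 68 68 68

[... 2312 characters left out ...]
 66 65 65 65 66 64 66 74 91 100 100 93 81 71 66 66 65 67 66 66 65 65 64
169 63 66 64 65 65 65 66 65 66 71 87 98 92 79 70 66 66 65 65 65 65 66 65 65 64
170 66 68 65 65 66 66 64 66 64 72 85 93 89 74 65 65 66 65 65 65 65 66 66 64 65
171 67 67 67 65 66 66 65 66 65 67 73 79 73 68 67 66 65 65 65 65 64 66 65 66 66
172 67 67 65 65 66 66 67 67 66 64 66 67 66 66 64 65 64 66 65 64 65 65 65 66 65
173 67 66 67 66 65 66 64 66 66 67 66 65 64 65 64 66 65 66 66 65 64 66 66 65 65
[[282.0, 246.4], [282.0, 242.4], [281.9, 223.3], [281.8, 213.6]]
210 271 291; 214 268 295; 218 265 297; 222 262 300; 226 256 306; 230 252 309; 234 250 312; 238 248 314; 242 246 316; 246 245 317; 250 245 317; 254 245 317; 258 236 325;
```

```bash
cat > lean.py <<'E'
from h import *
import pickle
def solve(d,e,T,a,cs,ce):
    A=[];b=[]
    P=T+[0,0,-.155-a]
    for c,col in((d,cs),(e,ce)):
        p0=proj(c,[P])[0,0];J=[(proj(c,[P+v])[0,0]-p0)/.001 for v in np.eye(3)[:2]*.001];A.append(J);b.append(col-p0)
    return np.linalg.solve(A,b)
def lean(d,e,T,obs,u):
    w=np.array([u[1],-u[0]]);r=[]
    for a,cs,ce in obs: o=solve(d,e,T,a,cs,ce);r.append((a,o@u*1e3,o@w*1e3));print('a',a,'off tool x,y mm',np.round(r[-1][1:],2),'world',(o*1e3).round(2))
    r=np.array(r);print('slope deg x,y',np.degrees(np.arctan(np.polyfit(r[:,0]*1e3,r[:,1:],1)[0])).round(2))
E
python3 - <<'E'
from lean import *
w,d,e,s=pickle.load(open('w10.pkl','rb'));y=-.582;u=np.array([np.cos(y),np.sin(y)])
lean(d,e,s['eef_pos'],[(.055,340.6,314.1),(.078,338.75,312.55),(.114,336.45,311.3)],u)
E
```

```text
a 0.055 off tool x,y mm [-3.7   0.35] world [-3.28  1.74]
a 0.078 off tool x,y mm [-0.58  1.64] world [-1.38 -1.06]
a 0.114 off tool x,y mm [1.5  1.27] world [ 0.56 -1.88]
slope deg x,y [4.89 0.76]
```

```bash
python3 - <<'E'
from lean import *
w,d,e,s=pickle.load(open('w10.pkl','rb'))
g=cv2.cvtColor(w['pixels'],cv2.COLOR_RGB2GRAY)
for y in range(198,216): print(y,*g[y,262:302:2])
print('flange'); 
for y in range(222,264,3): print(y,*g[y,238:262:2],'|',*g[y,300:326:2])
w8,s8=pickle.load(open('w8w.pkl','rb'));d8,e8,_=pickle.load(open('w8.pkl','rb'));u=np.array([np.cos(-.5814),np.sin(-.5814)])
lean(d8,e8,s8['eef_pos'],[(.055,330.1,238.7),(.078,328.4,237.6),(.114,323.9,235.7)],u)
E
```

```text
198 54 58 63 55 58 59 61 58 52 61 57 60 59 55 58 57 57 57 57 56
199 58 57 55 56 60 56 57 54 58 55 58 59 56 61 59 54 54 59 56 54
200 52 61 60 57 57 60 58 57 58 58 56 59 57 60 56 52 56 58 59 58
201 60 58 56 58 60 55 57 55 58 55 56 54 56 60 59 56 57 57 53 57
202 55 57 53 59 57 57 61 60 50 60 57 62 58 59 54 56 57 56 56 59
203 53 58 57 60 58 59 55 55 58 54 58 58 54 60 58 57 55 56 59 56
204 59 56 56 56 58 55 57 55 57 54 57 53 59 58 59 55 50 55 57 59
205 55 59 56 60 58 53 60 59 56 57 57 55 50 62 57 58 60 57 54 53
206 58 55 54 57 51 52 57 53 84 102 111 84 60 63 57 60 59 57 58 58
207 55 59 58 58 57 59 78 108 117 127 129 116 107 78 67 57 58 59 53 54
208 56 60 56 58 69 110 108 125 127 128 124 123 124 109 116 64 53 57 59 55
209 55 58 55 53 97 123 116 125 126 126 125 125 124 124 128 83 57 56 56 59
210 58 59 55 72 114 121 120 124 125 132 124 123 125 122 121 105 65 58 60 53
211 62 55 56 86 119 121 123 123 126 130 131 124 121 117 121 123 86 56 53 57
212 59 57 67 109 118 118 123 126 125 129 126 122 129 118 122 118 104 65 59 61
213 57 54 90 109 118 122 121 123 124 131 123 126 123 121 122 118 117 89 59
[... 971 characters left out ...]
3 206 205 205 190 63 56 57 58
249 58 60 55 68 204 209 208 207 210 210 162 21 | 10 25 186 211 208 209 210 209 201 67 59 57 58
252 58 52 56 77 204 206 202 203 203 204 52 18 | 18 16 66 206 207 205 205 204 204 68 51 57 60
255 63 67 64 89 175 163 157 173 212 150 21 12 | 11 18 31 184 212 167 155 172 178 92 64 64 66
258 116 118 117 119 113 57 22 41 211 140 16 20 | 19 20 20 171 209 34 16 61 118 117 118 118 121
261 117 118 116 115 105 28 22 41 195 86 24 16 | 14 11 13 96 183 26 21 30 117 119 114 116 115
a 0.055 off tool x,y mm [6.   0.13] world [ 4.95 -3.41]
a 0.078 off tool x,y mm [11.09  3.16] world [ 7.53 -8.73]
a 0.114 off tool x,y mm [20.98  1.42] world [ 16.75 -12.71]
slope deg x,y [14.34  0.9 ]
```

The probe still leans about 4.8°, and its axis sits about 7 mm towards tool −x in the pads. The push responds linearly (13 mm gave 9.4°), so one more pivot of about 6.4 mm should do it.

```bash
python3 -c "
from h import *
go((.4446,-.2550,.40),-.5815);go((.4446,-.2550,.297),-.5815);go((.4864,-.2825,.297),-.5815)"
```

```text
d [ 0.1731  0.2398 -0.0009] turn -0.0003 rows 4.7 0.0
d [0.173  0.2398 0.1021] turn -0.0003 rows 5.0 0.0
d [0.223  0.2398 0.1022] turn -0.0003 rows 5.5 0.0
```

```bash
python3 -m handwheel '[[0.015,0.036,0.05,0,0],[0.015,0.07,0.1,0,0],[0.015,0.108,0.15,0,0],[0.015,0.145,0.2,0,0],[0.015,0.173,0.2398,0,0],[0.015,0.173,0.2398,0.02,0],[0.015,0.173,0.2398,0.07,0],[0.015,0.173,0.2398,0.1021,0],[0.015,0.173,0.2398,0.1021,0]]' 25
python3 -m handwheel '[[0.015,0.025,0,0,0],[0.015,0.038,0,0,0],[0.015,0.043,0,0,0],[0.015,0.047,0,0,0],[0.015,0.05,0,0,0],[0.015,0.05,0,0,0]]'
python3 -m handwheel '[[0.015,-0.05,0,0,0],[0.015,-0.05,0,-0.02,0],[0.015,-0.05,0,-0.08,0],[0.015,-0.05,0,-0.13,0],[0.015,-0.05,0,-0.13,0],[0.015,-0.05,0,-0.13,0]]'
python3 - <<'E'
from h import *
import pickle
w=cap('wrist');d=cap('side');e=cap('scene');s=sense();pickle.dump((w,d,e,s),open('w11.pkl','wb'));T=s['eef_pos'];print(T,s['tcp_rot'])
for n,c in(('side',d),('scene',e)):
    q=proj(c,[T+[0,0,-.155-a] for a in(.055,.075,.09,.114)]);print(n,'axis pred',q.round(1).tolist())
    g=cv2.cvtColor(c['pixels'],cv2.COLOR_RGB2GRAY);x0=int(q[0,0])-12;print('x0',x0)
    for y in range(int(q[0,1])-3,int(q[-1,1])+5,1 if n=='scene' else 2): print(y,*g[y,x0:x0+25])
g=cv2.cvtColor(w['pixels'],cv2.COLOR_RGB2GRAY)
print(*g[200:216,281])
for y in range(237,264,3): print(y,*g[y,238:250:2],'|',*g[y,310:326:2])
E
```

```text
clock: 23.12
eef_pos: [0.4426, -0.2547, 0.2941]
tcp_rot: [-3.141, 0.007, -0.582]
contact_force: [-1.0, 0.4, -1.4]
width: 0.0229
grasp_force: 40.0
clock: 23.88
eef_pos: [0.483, -0.2806, 0.2964]
tcp_rot: [-3.141, 0.007, -0.581]
contact_force: [-5.1, 3.7, 0.3]
width: 0.023
grasp_force: 40.4
clock: 24.62
eef_pos: [0.4427, -0.2543, 0.4268]
tcp_rot: [-3.142, -0.0, -0.581]
contact_force: [-0.5, 0.4, -2.5]
width: 0.023
grasp_force: 40.1
[ 0.44257993 -0.25423933  0.42522664] [-3.14147742  0.00356982 -0.58118541]
side axis pred [[332.8, 110.4], [332.1, 117.4], [331.7, 122.6], [331.0, 130.7]]
x0 320
107 81 90 93 90 87 88 89 86 87 103 112 67 24 20 24 21 22 20 19 25 58 87 90 89 86
109 68 68 74 79 84 86 86 104 148 182 169 75 16 16 19 21 24 19 15 43 101 128 92 80 77
111 68 68 67 67 68 68 66 85 135 175 178 148 106 61 42 33 33 38 68 132 180 181 134 70 64
113 69 68 69 67 68 68 67 68 84 105 126 149 161 167 167 165 165 172 179 170 161 137 93 66 67
115 68 68 68 68 67 69 68 67 65 82 104 108 105 105 108 110 109 110 107 97 85 74 66 68 67
117 68 67 68 68 68 68 69 67 67 88 115 111 108 110 110 109 108 108 98 7
[... 2520 characters left out ...]
24 63 64 65 64 63 64 65 62 62 63 65 64 64 63 64 64 64 64 64 65 65 64 64 64 63
125 64 63 64 63 63 63 65 64 63 64 64 65 63 64 64 65 65 64 64 65 65 63 64 65 65
63 66 67 66 64 64 63 82 126 140 138 141 140 142 138 139
237 65 65 67 60 66 98 | 229 188 91 65 63 64 60 63
240 68 64 63 64 89 194 | 227 228 180 83 62 64 63 65
243 62 67 64 66 174 227 | 224 224 226 155 64 65 65 63
246 66 66 65 76 214 224 | 225 227 227 200 68 66 61 66
249 65 65 68 77 225 227 | 228 226 227 208 74 63 63 66
252 66 62 61 81 225 227 | 221 224 224 220 80 66 66 65
255 75 76 77 93 192 179 | 187 174 189 189 95 76 72 72
258 132 131 129 132 126 62 | 41 21 74 130 129 128 127 133
261 132 130 129 128 118 30 | 28 24 32 127 130 129 127 133
```

```bash
python3 - <<'E'
from lean import *
w,d,e,s=pickle.load(open('w11.pkl','rb'));u=np.array([np.cos(-.5812),np.sin(-.5812)])
lean(d,e,s['eef_pos'],[(.055,334.85,243.0),(.078,333.45,243.2),(.114,331.55,243.0)],u)
print(proj(d,[s['eef_pos']+[0,0,-.155-a] for a in(.112,.116,.120)]).round(1).tolist(),proj(e,[s['eef_pos']+[0,0,-.155-a] for a in(.112,.116,.12)]).round(1).tolist())
E
```

```text
a 0.055 off tool x,y mm [-5.    2.26] world [-5.42  0.86]
a 0.078 off tool x,y mm [-3.64  1.13] world [-3.66  1.05]
a 0.114 off tool x,y mm [-0.34  2.35] world [-1.58 -1.78]
slope deg x,y [4.57 0.26]
[[331.0, 130.1], [330.9, 131.4], [330.8, 132.7]] [[243.0, 120.5], [243.1, 121.5], [243.2, 122.4]]
```

Lean is now about 3.5–4.5°; the arm's lag used up most of that last push. One more push, 6 mm further than before.

```bash
python3 -m handwheel '[[0.015,0,0,0.06,0],[0.015,0,0,0.11,0],[0.015,0,0,0.13,0],[0.015,0.025,0,0.13,0],[0.015,0.04,0,0.13,0],[0.015,0.046,0,0.13,0],[0.015,0.05,0,0.13,0],[0.015,0.053,0,0.13,0],[0.015,0.056,0,0.13,0],[0.015,0.056,0,0.13,0]]' 20
python3 -m handwheel '[[0.015,-0.05,0,0,0],[0.015,-0.056,0,-0.02,0],[0.015,-0.056,0,-0.08,0],[0.015,-0.056,0,-0.13,0],[0.015,-0.056,0,-0.13,0],[0.015,-0.056,0,-0.13,0]]'
python3 - <<'E'
from h import *
import pickle
w=cap('wrist');d=cap('side');e=cap('scene');s=sense();pickle.dump((w,d,e,s),open('w12.pkl','wb'));T=s['eef_pos'];print(T,s['tcp_rot'])
for n,c in(('side',d),('scene',e)):
    q=proj(c,[T+[0,0,-.155-a] for a in(.055,.075,.09,.114)]);print(n,'axis pred',q.round(1).tolist())
    g=cv2.cvtColor(c['pixels'],cv2.COLOR_RGB2GRAY);x0=int(q[0,0])-8;print('x0',x0)
    for y in range(int(q[0,1])-1,int(q[-1,1])+4,2): print(y,*g[y,x0:x0+22])
g=cv2.cvtColor(w['pixels'],cv2.COLOR_RGB2GRAY)
print(*g[200:216,281])
for y in range(240,258,3): print(y,*g[y,240:250],'|',*g[y,310:322])
E
```

```text
clock: 26.02
eef_pos: [0.4881, -0.2842, 0.2966]
tcp_rot: [3.141, 0.005, -0.581]
contact_force: [-6.0, 2.3, 0.0]
width: 0.023
grasp_force: 40.3
clock: 26.78
eef_pos: [0.4428, -0.2544, 0.427]
tcp_rot: [-3.142, -0.001, -0.581]
contact_force: [-0.6, -0.3, -1.9]
width: 0.0229
grasp_force: 40.2
[ 0.4426385  -0.25429122  0.42530196] [-3.14150898  0.00322329 -0.58118822]
side axis pred [[332.7, 110.4], [332.1, 117.4], [331.7, 122.6], [330.9, 130.7]]
x0 324
109 84 86 88 87 86 103 144 166 138 41 13 18 21 23 20 14 34 107 151 113 77 67
111 66 68 69 69 74 124 176 188 172 108 61 43 30 28 33 41 88 156 191 175 111 67
113 68 68 68 66 66 79 110 138 156 163 170 172 163 158 166 171 173 165 154 119 73 65
115 68 67 68 68 66 66 68 84 104 106 105 107 110 111 111 109 104 95 86 71 66 66
117 68 68 68 68 69 67 66 87 112 110 108 109 109 110 108 108 98 71 66 67 68 68
119 68 69 68 68 68 66 69 90 111 109 108 110 110 108 109 107 96 70 66 68 69 67
121 68 68 69 66 67 68 71 92 108 109 109 110 110 108 107 107 93 69 66 68 68 68
123 69 68 68 68 67 67 74 95 110 107 108 110 108 108 107 103 85 67 66 69 69 68
125 69 69 68 69 
[... 993 characters left out ...]
 64 62 66 76 94 94 82 68 65 65 63 63 63 63
121 63 64 64 64 65 65 63 64 64 63 63 68 75 78 71 65 63 63 63 63 65 64
123 65 64 64 62 64 65 64 64 63 63 64 64 65 65 65 64 64 64 63 64 62 64
66 66 63 63 68 61 64 63 64 64 64 65 63 63 67 62
240 67 63 64 67 65 66 68 64 64 65 | 82 64 64 62 66 65 63 66 65 64 63 60
243 66 64 66 69 64 65 60 66 64 67 | 181 119 83 62 63 65 63 66 57 67 61 62
246 67 61 63 66 69 65 68 67 80 122 | 230 219 168 104 66 64 64 63 65 65 66 67
249 62 67 60 63 64 62 68 112 179 224 | 230 231 229 203 147 98 68 62 64 65 65 65
252 66 63 63 64 64 81 146 207 226 227 | 226 225 224 227 228 196 128 73 60 61 61 66
255 73 70 77 73 73 104 168 191 184 178 | 187 179 178 184 195 196 144 84 71 71 76 74
```

```bash
python3 - <<'E'
from lean import *
w,d,e,s=pickle.load(open('w12.pkl','rb'));u=np.array([np.cos(-.5812),np.sin(-.5812)])
lean(d,e,s['eef_pos'],[(.055,336.5,244.75),(.078,335.75,245.25),(.114,334.6,245.5)],u)
g=cv2.cvtColor(w['pixels'],cv2.COLOR_RGB2GRAY);print(*g[208:250:1,281])
P=s['eef_pos'];print(proj(d,[P+[-.008,.005,-.155-a] for a in(.112,.116,.120)]).round(1).tolist())
E
```

```text
a 0.055 off tool x,y mm [-10.63   1.49] world [-9.7   4.59]
a 0.078 off tool x,y mm [-10.55   1.61] world [-9.71  4.44]
a 0.114 off tool x,y mm [-9.1   3.87] world [-9.73  1.76]
slope deg x,y [1.56 2.42]
64 64 64 65 63 63 67 62 66 64 65 70 105 128 128 131 128 117 117 127 143 216 235 229 226 226 226 227 229 231 231 232 234 232 198 105 25 15 19 27 23 21
[[334.0, 131.1], [333.9, 132.4], [333.8, 133.7]]
```

The probe now leans only about 1.6°, but it slid to about 9.7 mm off-centre in the pads (the wrist camera agrees). It is still held on the pads, with the width steady at 22.9 mm. I'll offset the TCP to match and descend over the ring.

```bash
python3 -c "
from h import *
go((.6330,-.0062,.33),-.581)"
```

```text
d [ 0.0232 -0.3119  0.0953] turn -0.0002 rows 5.2 0.0
```

```bash
python3 -m handwheel '[[0.015,0.002,-0.03,0,0],[0.015,0.006,-0.08,0,0],[0.015,0.01,-0.13,0,0],[0.015,0.014,-0.18,0,0],[0.015,0.018,-0.23,0.02,0],[0.015,0.021,-0.275,0.05,0],[0.015,0.0232,-0.305,0.08,0],[0.015,0.0232,-0.3119,0.0953,0],[0.015,0.0232,-0.3119,0.0953,0],[0.015,0.0232,-0.3119,0.0953,0]]'
cat > look.py <<'E'
from h import *
import pickle,sys
d=cap('side');e=cap('scene');w=cap('wrist');s=sense();pickle.dump((w,d,e,s),open(sys.argv[1],'wb'));T=s['eef_pos'];print(T,s['tcp_rot'],s['contact_force'],s['width'])
O=np.array([-.0083,.0046,0])
for n,c in(('side',d),('scene',e)):
    q=proj(c,[T+O+[0,0,-.155-a] for a in(.055,.075,.09,.118)]+[[.6247,-.0016,.026]]);print(n,'axis pred',q.round(1).tolist())
    g=cv2.cvtColor(c['pixels'],cv2.COLOR_RGB2GRAY);x0=int(q[4,0])-11;print('x0',x0)
    for y in range(int(q[1,1]),int(q[4,1])+7): print(y,*g[y,x0:x0+23])
E
python3 look.py w13.pkl
```

```text
clock: 28.18
eef_pos: [0.6336, -0.0077, 0.3322]
tcp_rot: [3.141, -0.001, -0.582]
contact_force: [0.3, -0.1, -1.1]
width: 0.0226
grasp_force: 40.0
[ 0.63369356 -0.00768753  0.33317132] [-3.14065215e+00 -2.08064579e-03 -5.82489212e-01] [ 1.025734   -0.17721142 -1.64196669] 0.023178946457269988
side axis pred [[252.7, 189.9], [252.8, 197.0], [252.9, 202.1], [253.1, 211.6], [253.5, 223.2]]
x0 242
196 70 72 70 70 70 70 86 106 106 107 107 107 106 106 106 104 92 70 68 69 70 71 71
197 71 70 72 70 70 69 87 110 108 108 110 108 107 107 108 105 91 69 69 71 69 70 69
198 71 71 70 71 69 70 86 109 109 110 110 110 108 108 108 106 92 70 68 70 69 71 70
199 71 71 70 69 65 67 85 109 109 110 110 109 109 109 108 105 92 70 69 69 71 71 71
200 69 70 67 74 80 72 87 107 108 109 110 109 109 108 108 105 92 70 70 70 70 69 70
201 69 68 78 129 161 135 123 108 106 110 110 109 109 108 107 104 92 71 70 70 71 70 70
202 70 68 101 165 194 177 160 111 105 109 110 109 108 107 107 104 92 69 70 72 70 70 70
203 69 70 116 170 186 185 170 118 104 108 109 109 107 107 107 104 91 71 70 71 71 70 71
204 67 71 128 179 183 183 173 133 
[... 3534 characters left out ...]
7 141 113 98 93 94 94 95 105 130 133 115 100 107 126 123 103 94 92 94 101 120 160 195
218 184 151 118 98 93 94 96 124 164 137 113 123 111 126 151 121 96 92 93 95 99 116 153
219 194 181 152 120 101 95 95 137 189 148 124 149 123 126 159 127 98 93 92 93 93 96 121
220 194 194 183 158 129 107 98 145 210 175 124 119 119 131 137 112 94 92 92 92 93 98 131
221 191 195 195 185 167 141 112 115 157 166 125 102 123 145 122 98 93 91 93 90 89 113 173
222 174 193 196 195 191 181 149 117 110 119 106 99 105 113 101 95 93 91 92 93 97 131 191
223 143 175 189 195 196 197 187 154 119 102 95 96 95 96 94 94 94 93 92 93 99 130 187
224 129 142 166 184 194 197 197 182 152 120 102 95 94 95 94 96 95 94 94 96 115 156 203
```

Tip and ring show the same residual (+0.3 px in side, −0.2 px in scene), so the tip offset is right. I just need to bring the TCP to the target and descend.

```bash
python3 -c "
from h import *
go((.6330,-.0062,.304),-.581)"
```

```text
d [-0.0015 -0.0008  0.0292] turn -0.0015 rows 0.5 0.0
```

```bash
python3 -m handwheel '[[0.015,-0.0015,-0.0008,0.012,0],[0.015,-0.0015,-0.0008,0.02,0],[0.015,-0.0015,-0.0008,0.024,0],[0.015,-0.0015,-0.0008,0.026,0],[0.015,-0.0015,-0.0008,0.028,0],[0.015,-0.0015,-0.0008,0.028,0],[0.015,-0.0015,-0.0008,0.028,0]]'; python3 look.py w14.pkl | grep -A 40 -E 'eef|axis|^\[' | cut -c1-110
```

```text
clock: 29.2
eef_pos: [0.6331, -0.0052, 0.3039]
tcp_rot: [-3.141, -0.0, -0.581]
contact_force: [-0.2, -0.3, -1.1]
width: 0.023
grasp_force: 40.0
[ 0.63304407 -0.00519969  0.30389708] [-3.14140409e+00 -3.25742155e-04 -5.81163831e-01] [ 0.46456098  0.567655
side axis pred [[253.1, 200.8], [253.2, 207.6], [253.2, 212.7], [253.4, 221.9], [253.5, 223.2]]
x0 242
207 70 115 161 166 163 174 171 123 104 106 108 109 108 105 106 102 109 121 109 100 98 91 76
208 72 127 162 118 112 150 170 121 105 108 110 110 109 108 106 105 135 176 180 173 174 174 168
209 77 137 165 95 91 146 172 116 104 108 111 110 109 109 108 104 126 165 176 177 190 207 205
210 86 145 176 149 149 171 173 112 104 108 110 110 109 108 107 103 95 94 100 111 161 205 204
211 105 160 185 183 184 181 161 108 106 108 110 110 109 108 107 104 95 85 86 87 130 177 178
212 128 179 185 183 184 175 139 105 106 108 109 110 110 108 107 104 102 103 92 89 95 111 115
213 141 188 184 182 183 170 117 101 107 108 109 110 109 107 106 104 113 121 96 91 92 91 90
214 146 187 184 183 185 168 96 99 108 109 109 109 108 107 106 104 110 114 93 92 93 93 93
215 
[... 1985 characters left out ...]
7 140 114 99 93 93 93 94 106 131 134 116 109 107 113 115 101 95 94 95 99 119 158 195
218 183 152 117 98 93 91 95 124 165 136 115 128 114 122 150 122 96 92 96 94 99 116 154
219 194 181 153 121 102 95 96 138 190 150 125 148 126 127 158 127 96 92 93 94 94 97 121
220 196 193 180 156 128 106 98 145 210 174 122 118 115 132 138 114 95 93 92 91 90 98 131
221 191 196 194 184 166 142 113 117 157 166 125 102 122 145 121 98 93 93 93 89 87 115 174
222 173 191 196 194 192 182 150 118 111 118 105 100 104 113 102 94 92 93 91 92 96 131 190
223 142 175 190 194 195 196 186 153 118 102 95 95 95 95 95 95 93 93 92 93 98 131 187
224 129 142 166 184 193 197 196 181 153 122 103 95 94 94 95 95 96 94 92 95 114 156 203
```

```bash
cat > f.py <<'E'
from h import *
F=[]
for i in range(5): eyes.capture('side');F.append(sense()['contact_force'])
s=sense();print(s['clock'],s['eef_pos'].round(4),'F',np.mean(F,0).round(2),'sd',np.std(F,0).round(2))
E
python3 f.py; python3 -m handwheel '[[0.015,0.0004,0.0006,0.001,0],[0.015,0.0004,0.0006,0.003,0],[0.015,0.0004,0.0006,0.003,0]]' >/dev/null; python3 f.py;python3 -m handwheel '[[0.015,0,0,0.001,0],[0.015,0,0,0.002,0],[0.015,0,0,0.002,0]]' >/dev/null; python3 f.py
```

```text
29.6 [ 0.633  -0.0052  0.3038] F [ 0.19 -0.53 -1.45] sd [0.32 0.41 0.42]
30.225 [ 0.633  -0.0059  0.3007] F [-0.14  0.22 -1.7 ] sd [0.26 0.55 0.59]
30.85 [ 0.633  -0.0059  0.2987] F [ 0.09 -0.29 -1.62] sd [0.23 0.18 0.4 ]
```

```bash
for i in 1; do python3 -m handwheel '[[0.015,0,0,0.001,0],[0.015,0,0,0.0015,0],[0.015,0,0,0.0015,0]]' >/dev/null; python3 f.py; done; python3 -m handwheel '[[0.015,0,0,0.001,0],[0.015,0,0,0.0015,0],[0.015,0,0,0.0015,0]]' >/dev/null; python3 f.py
```

```text
31.475 [ 0.633  -0.0059  0.2972] F [-0.08  0.28 -1.74] sd [0.49 0.22 0.57]
32.1 [ 0.633  -0.0059  0.2957] F [ 0.14  0.1  -1.89] sd [0.5  0.21 0.46]
```

```bash
python3 -m handwheel '[[0.015,0,0,0.001,0],[0.015,0,0,0.0015,0],[0.015,0,0,0.0015,0]]' >/dev/null; python3 f.py;  python3 -m handwheel '[[0.015,0,0,0.001,0],[0.015,0,0,0.0015,0],[0.015,0,0,0.0015,0]]' >/dev/null; python3 f.py
```

```text
32.725 [ 0.633  -0.0059  0.2943] F [ 0.24 -0.01 -0.17] sd [0.76 0.48 0.33]
33.35 [ 0.633  -0.0059  0.2927] F [ 0.01 -0.03 -0.02] sd [0.47 0.5  0.49]
```

```bash
python3 -m handwheel '[[0.015,0,0,0.001,0],[0.015,0,0,0.0015,0],[0.015,0,0,0.0015,0]]' >/dev/null; python3 f.py;  python3 -m handwheel '[[0.015,0,0,0.0007,0],[0.015,0,0,0.0012,0],[0.015,0,0,0.0012,0]]' >/dev/null; python3 f.py; python3 f.py; python3 look.py w15.pkl | cut -c1-100
```

```text
33.975 [ 0.633  -0.0059  0.2913] F [0.23 0.14 0.5 ] sd [0.26 0.21 0.32]
34.6 [ 0.633  -0.0059  0.2901] F [0.49 0.34 1.08] sd [0.46 0.39 0.62]
34.85 [ 0.633  -0.0059  0.29  ] F [0.48 0.39 0.86] sd [0.64 0.2  0.25]
[ 0.63299593 -0.00590199  0.29002857] [-3.14151818e+00 -6.03069437e-05 -5.81150663e-01] [-0.11959677
side axis pred [[253.2, 205.4], [253.3, 212.1], [253.4, 217.1], [253.5, 226.2], [253.5, 223.2]]
x0 242
212 127 179 185 183 184 176 140 103 105 106 108 108 106 107 107 105 104 103 93 90 96 111 115
213 142 188 184 183 184 170 118 102 107 108 110 109 110 108 107 106 113 120 95 91 92 92 91
214 145 187 184 182 185 167 96 99 108 109 110 110 109 109 106 106 110 114 94 92 93 94 91
215 159 184 183 182 187 172 95 99 107 108 110 110 109 108 108 105 99 94 92 92 94 94 93
216 187 185 183 183 183 161 99 100 108 108 110 111 109 108 107 106 99 93 93 93 93 94 93
217 196 185 182 183 171 126 93 102 109 108 110 111 109 108 107 105 98 93 92 93 93 94 93
218 187 184 183 184 171 101 88 102 109 108 110 110 109 107 107 104 98 92 92 93 94 94 93
219 186 184 183 186 172 96 87 98 106 108 110 108 108 107 10
[... 1416 characters left out ...]
 140 113 97 95 92 94 95 101 116 117 111 106 103 104 107 98 94 93 95 101 121 159 196
218 183 152 117 99 93 94 95 111 138 129 112 105 103 113 132 111 94 92 94 95 99 118 153
219 194 180 152 120 100 94 95 133 183 149 111 104 103 123 154 124 94 92 92 94 94 98 120
220 196 193 181 158 128 105 100 146 210 174 118 103 110 132 139 112 94 93 91 91 91 98 131
221 191 194 194 185 167 140 112 117 158 167 125 101 124 145 122 98 93 92 92 90 88 115 171
222 173 192 195 194 191 181 150 118 108 119 106 101 106 115 102 95 94 93 91 91 97 131 191
223 142 175 190 194 196 196 187 154 120 101 95 96 95 95 95 94 93 93 92 92 99 130 187
224 129 141 166 183 192 197 196 182 153 121 103 96 94 94 95 94 96 94 93 96 115 156 203
```

The spring is about 5 mm in: force is up 2.6 N from the free-hanging baseline, with about 5 mm of travel after contact. The tip covers the ring's centre dot in both views, the sleeve is vertical above it, and the pads have not moved. Handing in.

```bash
python3 -c "
from h import *
print(workorder.sign_off());print(sense()['clock'])"
```

```text
the job is handed in; nothing more can be done
None
the job is handed in; nothing more can be done
```

I handed the job in at about 35 s, with all three pads flush against the stop strip and the probe held within about 2° of upright on the ringed spot, its tip pushed in about 5 mm (about 2.6 N); the probe sits near the edge of the finger pads, about 10 mm off-centre, though the grip held steady, and no verdict has come back.

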